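# Lock a sliding-hood transit case with a taper pin and a push-in shackle

## Task

Slide the hood of the transit case right back if it covers the bay, lay every vial carton from the bench top (those in the red tote stay) flat in the bay, top side up and no more than two high, and slide the hood shut against its rubber seal. The seal keeps the hood a few millimetres short, so drive the red-handled taper pin fully home through the hood's tongue and the ledge below to draw their holes into line, and with the pin in place push the padlock shackle down through the tongue into the lock until it clicks. Then pull the pin out and stand it back in its hole in the rack.

Things in the scene. Friction and masses are not known exactly. Their poses are not given: they have to be found in the camera images.
- transit_case: Grey steel transit case, fixed on the bench. Origin on the bench under it; x roughly away from the robot, y the way the hood opens (roughly to the left), z up. In mm: loading bay x -88..88, y -99..23, floor z 10; end wall (with rubber seal) at y -105..-99, 116 high; rear wall y 23..29, 93 high; long walls x +/-88..93, only 55 high. The tray goes on to y 150, under the open hood.
- bay_floor (a point): Centre of the loading bay on its floor; axes as the case. A rubber rib 16 mm wide and 8 high runs along y over the middle and parts two lanes. Cartons fit with their long side along y, one per lane, centres 42 mm either side of this point along x (so that fingers fit between and beside them); a third and fourth go on top of the first two (43 mm each).
- ledge_pin_hole (a point): Centre of the pin hole (20.5 mm wide, 2 mm chamfer) in the fixed steel ledge behind the bay, at its upper face, 101 mm above the bench; the ledge is 8 mm thick, with free space below. In the case frame at x -50, y 56 mm.
- ledge_lock (a point): Middle between the ledge's two shackle holes (12.5 mm wide, 40 mm apart along the case's x axis) at its upper face, 101 mm above the bench; the brass lock body is below. In the case frame at x 45, y 56 mm.
- hood_handle (a point): Middle of the white sliding hood's handle, a straight black bar 13 mm thick, 70 long along the case's x axis, 137 mm above the bench. The hood (inverted U, 198 wide inside 188, 124 long, top at 107 mm) slides along the case's y axis with about 1 N of friction and stays where left: 65 to 127 mm open at the start, 115 needed for loading; it meets the seal 7.5 mm short of line.
- tongue_pin_hole (a point): Centre of the pin hole (20.5 mm wide, 2 mm chamfer) in the hood's steel tongue, at its upper face, 108 mm above the bench; the tongue is 6 mm thick and slides 1 mm over the ledge. Its y distance from ledge_pin_hole, in the case frame, is how far the hood is open. Pushed past 7.5 mm, the seal springs it back with 1 N per mm.
- tongue_lock (a point): Middle between the tongue's two shackle holes (12.5 mm wide, 40 mm apart along the case's x axis), at its upper face, 108 mm above the bench. Moves with the hood.
- lock_pawl (a joint): Hidden spring pawl in the lock, in rad: 0 at rest, about 0.15 while the end of a shackle leg pushes it aside, back to nearly 0 when it has clicked into the notch. A clicked shackle cannot be pulled out.
- lock_rack: Small fixed grey rack, 62 mm (its x) by 104 mm (its y), top plate 62 mm above the bench, base plate 6 mm; origin on the bench under its centre.
- rack_pin_hole (a point): Centre of the rack's pin hole (21.5 mm wide) at the top face, 62 mm above the bench.
- rack_shackle (a point): Middle between the rack's two shackle holes (13 mm wide, 40 mm apart along the rack's x axis) at the top face, 62 mm above the bench.
- pin_grip (a point): Middle of the taper pin's red handle (22 mm across, 44 long); z along the pin, upward. 28 mm below it is the underside of a collar (28 mm across, 6 thick); below that a 19.5 mm shank 16 long, then a taper to a 6 mm point, tip 53 mm below the collar. 200 g. Stands in the rack at the start, collar on the top plate; home in the case, the collar lies on the tongue.
- pin_collar (a point): Centre of the collar's underside on the taper pin; z axis along the pin, upward.
- shackle_crown (a point): Middle of the black flat-sided sleeve (24 x 12 x 16 mm high) on the crown of the steel U-shackle; x along the crown, z up. Legs 10 mm thick, 40 apart along x, pointed ends 80 mm below this point; either way round fits. 120 g. Starts in the rack, ends on the base plate, crown 86 mm up. In the lock it meets the pawl with the crown 158 mm up, clicks at 144, stops at 141; takes up to 12 N.
- carton_a_mid (a point): Middle (half-way up) of a white and blue folding carton of vials, 50 mm (its x) by 106 mm (its y) by 43 mm high, about 90 g, lying flat on the bench at the start; z up. May be absent.
- carton_b_mid (a point): Middle (half-way up) of a white and blue folding carton of vials, 50 mm (its x) by 106 mm (its y) by 43 mm high, about 90 g, lying flat on the bench at the start; z up. May be absent.
- carton_c_mid (a point): Middle (half-way up) of a white and blue folding carton of vials, 50 mm (its x) by 106 mm (its y) by 43 mm high, about 90 g, lying flat on the bench at the start; z up. May be absent.
- carton_d_mid (a point): Middle (half-way up) of a white and blue folding carton of vials, 50 mm (its x) by 106 mm (its y) by 43 mm high, about 90 g, lying flat on the bench at the start; z up. May be absent.
- amber_vial: Small amber glass vial with a blue cap, 20 mm wide, 46 mm high, at the back of the bench; a bystander to be left alone. Origin at the centre of its underside.
- pocket_tape: Yellow pocket tape measure, 40 x 67 x 61 mm, at the right of the bench; a bystander to be left alone. Origin at the centre of its underside.
- label_tape: White roll of tape lying flat, 92 mm wide, 36 mm high, at the front left of the bench; a bystander to be left alone. Origin at the centre of its underside.

How it is judged (in metres and radians):
On the way, in this order (a step that is already met when the one before it is completed fails the run):
1. every carton lies flat in the bay, at most two high (x of carton_a_mid in the frame of transit_case between -0.068 and 0.068 m and y of carton_a_mid in the frame of transit_case between -0.054 and -0.022 m and z of carton_a_mid in the frame of transit_case between 0.015 and 0.086 m and angle between each of carton_a_mid, carton_b_mid, carton_c_mid, carton_d_mid's own z axis and vertical below 0.3 rad and x of carton_b_mid in the frame of transit_case between -0.068 and 0.068 m and y of carton_b_mid in the frame of transit_case between -0.054 and -0.022 m and z of carton_b_mid in the frame of transit_case between 0.015 and 0.086 m and x of carton_c_mid in the frame of transit_case between -0.068 and 0.068 m and y of carton_c_mid in the frame of transit_case between -0.054 and -0.022 m and z of carton_c_mid in the frame of transit_case between 0.015 and 0.086 m and x of carton_d_mid in the frame of transit_case between -0.068 and 0.068 m and y of carton_d_mid in the frame of transit_case between -0.054 and -0.022 m and z of carton_d_mid in the frame of transit_case between 0.015 and 0.086 m), for 0.2 s.
2. the taper pin is home through tongue and ledge, the hood drawn into line (y of tongue_pin_hole in the frame of ledge_pin_hole between -0.003 and 0.003 m and horizontal distance between pin_collar and ledge_pin_hole below 0.004 m and z of pin_collar in the frame of transit_case below 0.114 m and angle between pin_grip's own z axis and vertical below 0.12 rad), for 0.2 s.
3. with the pin still in place, the shackle is clicked home in the lock (y of tongue_pin_hole in the frame of ledge_pin_hole below 0.0045 m and horizontal distance between shackle_crown and ledge_lock below 0.008 m and z of shackle_crown in the frame of transit_case below 0.1465 m and angle between shackle_crown's own z axis and vertical below 0.15 rad and value of joint lock_pawl below 0.09 rad and z of pin_collar in the frame of transit_case below 0.118 m and horizontal distance between pin_collar and ledge_pin_hole below 0.006 m), for 0.2 s.
At the end, for the whole second after the job is handed in: Every carton lies in the bay, top up within 0.3 rad, at most two high; the hood is within 4.5 mm of line, held by the upright shackle, crown below 146.5 mm and pawl back in its notch; the taper pin stands upright and at rest in the rack, its collar within 6 mm of the top plate (all of step 1 and y of tongue_pin_hole in the frame of ledge_pin_hole below 0.0045 m and horizontal distance between shackle_crown and ledge_lock below 0.008 m and z of shackle_crown in the frame of transit_case below 0.1465 m and angle between shackle_crown's own z axis and vertical below 0.15 rad and value of joint lock_pawl below 0.09 rad and horizontal distance between pin_collar and rack_pin_hole below 0.008 m and z of pin_collar in the frame of rack_pin_hole below 0.006 m and angle between pin_grip's own z axis and vertical below 0.12 rad and linear speed of each of taper_pin, shackle below 0.02 m/s); the robot touches nothing.
It fails at once if a bystander (amber vial, pocket tape, roll of tape) is knocked more than 4 cm away (distance of any of amber_vial, pocket_tape, label_tape from where it was at the start of the episode above 0.04 m).
Of carton_a, carton_b, carton_c, carton_d only 2 to 4 are there at a start; the rules pass over those that are not, and their reading is None.
At some moment in a run one of carton_a, carton_b, carton_c, carton_d may be knocked a few centimetres aside while the robot is not near it.
It also fails if it takes over 210 s, if anything falls off the work surface, if the arm or the gripper's body presses on something with over 40 N, if the wrist force passes 120 N, or if a joint passes its speed limit or range.

## Robot

A 6-joint arm with a two-finger parallel gripper is mounted at the origin on a cart in front of the work surface, level with it; the furniture and walls round the work are solid. World frame = base frame: x ahead of the robot, y to its left, z up, the work surface at z = 0. Lengths are in mm, angles in rad, forces in N, time in s.
With the tool pointing down it reaches from about 300 to 875 mm from the base axis. Payload 6.4 kg.
Tool frame: the origin (TCP) lies between the finger pads; the fingertips stand 19 mm ahead of it and the grasp point (between the pads) is the TCP; z points along the fingers, x is the direction in which the jaws open and shut, and the axes are right-handed (so a half turn about z gives the same grasp; the last joint's range is limited). The gripper opens to 88 mm and grips with 3 to 60 N. Pads are 18 mm wide; open, the fingers measure 123 mm over their backs; the gripper's body (75 mm by 187 mm) begins 45 mm behind the grasp point.
Start: joints at [-1.357, 0.181, 1.607, -0, 1.354, -0.206], TCP at [234.374, -525.081, 257.714] pointing down, gripper open.
Joint ranges: [-2.99, 2.99], [-0.89, 2.07], [0.3, 2.58], [-1.14, 4.28], [0, 2.63], [-3.12, 3.12]. Speed limits (rad/s): [2.57, 2.57, 3.01, 3.14, 3.14, 3.14].

## Interface

Orientations are given as a unit quaternion [w, x, y, z].
In Python, from bench import sensors, optics, finish_job gives the robot as it stands. The module is installed in compiled form; this text tells all that it offers.
- The arm moves only by the shell command python3 -m handwheel 'ROWS'. ROWS is JSON, a list of rows, each a list of 5 numbers: the closure, from -1 (fully open) to 1 (shut), then the shift along the world's x, y, z in cm, then the turn about the world's z in rad. A call has 1 to 12 rows; each row shifts and turns the commanded pose from where the row before left it; what a row does not reach is not made up. A row lasts 1/12 s, in which the tool goes at most 41.7 mm and 7.16 degrees, less where a joint would pass 70% of its speed; a pose out of reach is approached as far as the arm can. A call with a gripper value outside its range is refused whole. The fingers move at their own pace and stop on an object; the grip force is fixed at half the most. Time passes only in rows, so rows that do not move let the fingers close. It gives the time, the measured TCP pose, the force and the opening at its end, in the units of the state.
- sensors.state(): the state, without advancing time (a new reading comes with each control period).
- optics.snapshot(name): name is "scene" or "top" or "wrist"; returns a dict with "pixels" (420x560x3 uint8, blue, green, red), "z_map" (420x560 float32, mm along the optical axis (not along the pixel's ray), 0 where there is no reading), "K" (3x3 intrinsics, pixels), "dist" ([k1, k2, p1, p2, k3] as OpenCV has them; the pictures are not rectified), "position" and "rotation" of the camera in the world; the wrist camera has in their place "hand_eye" (4x4, takes a point from camera to tool coordinates, whose origin is the TCP and whose axes are the tool frame's). Camera axes: x right, y down, z forward; pixel columns grow to the right and rows downward; lengths in mm; the calibration is good to about 2 mm. A picture is of the moment at which its call begins: read the wrist's pose just before it.
- finish_job(): hands the job in, once; it reports no verdict.
Trained networks look in a picture, given as the dict that the camera call returned (one of the last four; its "shot" number tells which), for a name from the list of things; names that differ only in an ending like _2 or _b are one class to them, and where a whole thing is asked for, a point or a joint stands for the part that bears it (a point fixed in the world has none). Each returns a list of dicts, best first, with "confidence" (0 to 1); they miss things now and then, are a little off and sometimes report something else, mostly with a low value. They report only what shows in the picture. A call takes as long as a camera call.
- optics.boxes_of(target, picture): "extent" ([left, top, right, bottom] in pixels, round what is visible of it).
The state is a dict: "time": time; "joints": joint angles; "qd": joint speeds; "tau": joint torques, N m; "position": TCP position; "orientation": TCP orientation; "wrist_force": force on the tool from outside, world axes, zero at the start; "torque": the same for the moment, N m; "opening": finger opening in mm.
Only numpy, scipy, OpenCV 4.12 (cv2) and the standard library are available. Lean on these libraries where they do the work, as an engineer would, in place of code of your own. Each camera call takes 0.05 s, during which the arm holds its last target.

## Working session

There is one attempt and no reset: what is moved stays moved. The work goes in short steps, Python scripts to look and compute and a shell command to move; the robot and the scene stay as the last step left them, time stands still between calls to the robot, and variables do not carry over. Pictures are saved under pics/ and viewed, and the job is handed in when it is done.

```bash
mkdir -p pics; ls
cat > h.py <<'E'
import numpy as np, cv2, json
from bench import sensors, optics, finish_job
from scipy.spatial.transform import Rotation as R
def snap(n,save=None):
    st=sensors.state(); p=optics.snapshot(n)
    if n=='wrist':
        q=st['orientation']; T=np.eye(4); T[:3,:3]=R.from_quat([q[1],q[2],q[3],q[0]]).as_matrix(); T[:3,3]=st['position']
        T=T@np.array(p['hand_eye'])
    else:
        T=np.eye(4); r=np.array(p['rotation'])
        T[:3,:3]=r if r.shape==(3,3) else R.from_quat([r[1],r[2],r[3],r[0]]).as_matrix()
        T[:3,3]=p['position']
    p['T']=T
    if save: cv2.imwrite('pics/'+save+'.png',p['pixels'])
    return p
def ray(p,uv):
    uv=np.array(uv,float).reshape(-1,1,2)
    n=cv2.undistortPoints(uv,np.array(p['K'],float),np.array(p['dist'],float)).reshape(-1,2)
    d=np.c_[n,np.ones(len(n))]
    return d
def atz(p,uv,z):
    d=ray(p,uv)@p['T'][:3,:3].T; o=p['T'][:3,3]
    s=(z-o[2])/d[:,2]
    return o+d*s[:,None]
def cloud(p):
    h,w=p['z_map'].shape
    v,u=np.mgrid[:h,:w]
    d=ray(p,np.c_[u.ravel(),v.ravel()])*p['z_map'].reshape(-1,1)
    P=d@p['T'][:3,:3].T+p['T'][:3,3]
    P[p['z_map'].ravel()==0]=np.nan
    return P.reshape(h,w,3)
def proj(p,X):
    X=np.array(X,float).reshape(-1,3); Xc=(X-p['T'][:3,3])@p['T'][:3,:3]
    return cv2.projectPoints(Xc,np.zeros(3),np.zeros(3),np.array(p['K'],float),np.array(p['dist'],float))[0].reshape(-1,2)
def st():
    s=sensors.state(); print({k:np.round(s[k],3).tolist() for k in ('time','position','orientation','wrist_force','opening','joints')})
    return s
E
python3 - <<'E'
from h import *
st()
for n in('scene','top','wrist'):
    p=snap(n,n+'0'); print(n,p['T'].round(3).tolist(),np.array(p['K']).round(1).tolist(),p['dist'],p['shot'])
    for t in ['transit_case','hood_handle','tongue_pin_hole','tongue_lock','ledge_pin_hole','ledge_lock','lock_rack','rack_pin_hole','pin_grip','shackle_crown','carton_a_mid']:
        print(t,[(np.round(b['extent']).tolist(),round(b['confidence'],2)) for b in optics.boxes_of(t,p)][:6])
E
```

```text
pics
{'time': 0.0, 'position': [234.285, -524.559, 256.821], 'orientation': [-0.001, 0.839, -0.544, -0.001], 'wrist_force': [-0.353, -0.02, -0.401], 'opening': 88.15, 'joints': [-1.357, 0.182, 1.608, 0.0, 1.354, -0.206]}
scene [[0.358, -0.471, 0.806, -752.078], [-0.934, -0.176, 0.312, -514.851], [-0.005, -0.865, -0.503, 877.245], [0.0, 0.0, 0.0, 1.0]] [[534.7, 0.0, 283.3], [0.0, 534.7, 213.3], [0.0, 0.0, 1.0]] [-0.10005445  0.          0.          0.          0.        ] 1
transit_case [([242.0, 174.0, 343.0, 242.0], 0.66)]
hood_handle [([242.0, 176.0, 318.0, 208.0], 0.67)]
tongue_pin_hole [([245.0, 176.0, 317.0, 209.0], 0.87)]
tongue_lock [([242.0, 177.0, 315.0, 207.0], 0.72), ([243.0, 179.0, 342.0, 242.0], 0.6), ([307.0, 236.0, 351.0, 271.0], 0.41)]
ledge_pin_hole [([242.0, 178.0, 343.0, 239.0], 0.59)]
ledge_lock [([241.0, 177.0, 346.0, 244.0], 0.71)]
lock_rack [([308.0, 238.0, 354.0, 271.0], 0.78), ([403.0, 223.0, 426.0, 247.0], 0.7), ([315.0, 223.0, 321.0, 253.0], 0.19)]
rack_pin_hole [([122.0, 241.0, 135.0, 264.0], 0.61), ([309.0, 240.0, 351.0, 271.0], 0.59)]
pin_grip [([313.0, 
[... 671 characters left out ...]
[([317.0, 218.0, 363.0, 242.0], 0.65)]
rack_pin_hole [([320.0, 220.0, 362.0, 242.0], 0.78), ([230.0, 138.0, 300.0, 214.0], 0.58)]
pin_grip [([325.0, 228.0, 340.0, 235.0], 0.45)]
shackle_crown [([344.0, 221.0, 352.0, 238.0], 0.57)]
carton_a_mid [([164.0, 233.0, 185.0, 253.0], 0.61)]
wrist [[0.407, -0.879, -0.249, 297.682], [-0.913, -0.391, -0.112, -495.153], [0.001, 0.273, -0.962, 383.993], [0.0, 0.0, 0.0, 1.0]] [[342.1, 0.0, 280.5], [0.0, 342.1, 208.2], [0.0, 0.0, 1.0]] [0.0155826 0.        0.        0.        0.       ] 3
transit_case []
hood_handle []
tongue_pin_hole []
tongue_lock []
ledge_pin_hole []
ledge_lock []
lock_rack []
rack_pin_hole []
pin_grip []
shackle_crown []
carton_a_mid []
```

Run:
```python
import cv2
for n in('scene','top'):
    i=cv2.imread(f'pics/{n}0.png'); cv2.imwrite(f'pics/{n}0b.png',cv2.resize(i,(784,588)))
i=cv2.imread('pics/top0.png')[110:310,140:400]; cv2.imwrite('pics/top0c.png',cv2.resize(i,None,fx=3,fy=3,interpolation=cv2.INTER_CUBIC))
```

```text
(no output)
```

View pics/scene0b.png

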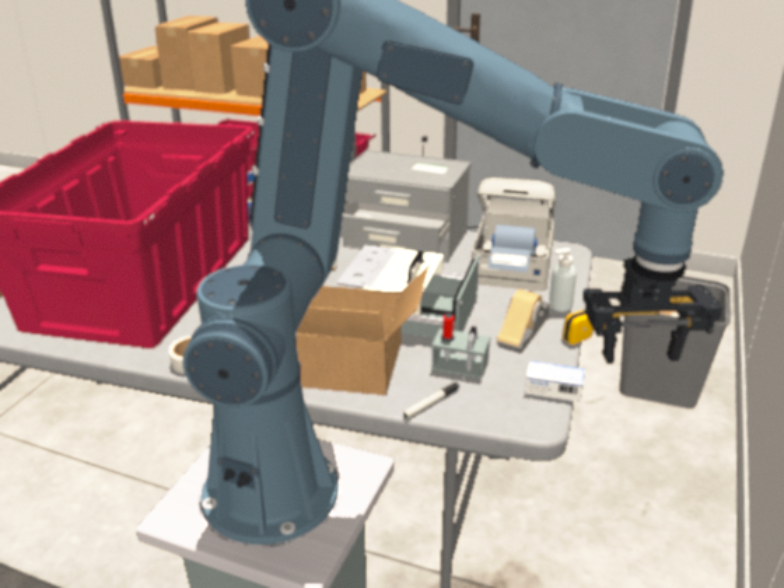

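View pics/top0b.png

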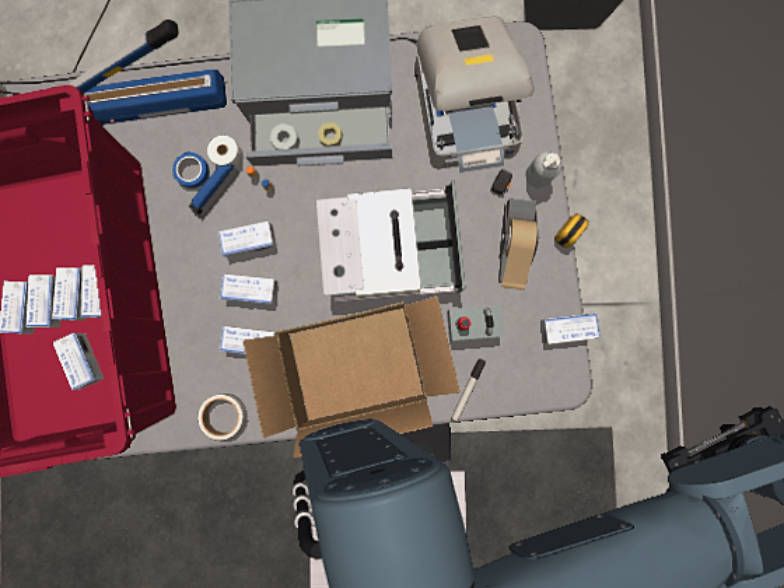

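View pics/top0c.png

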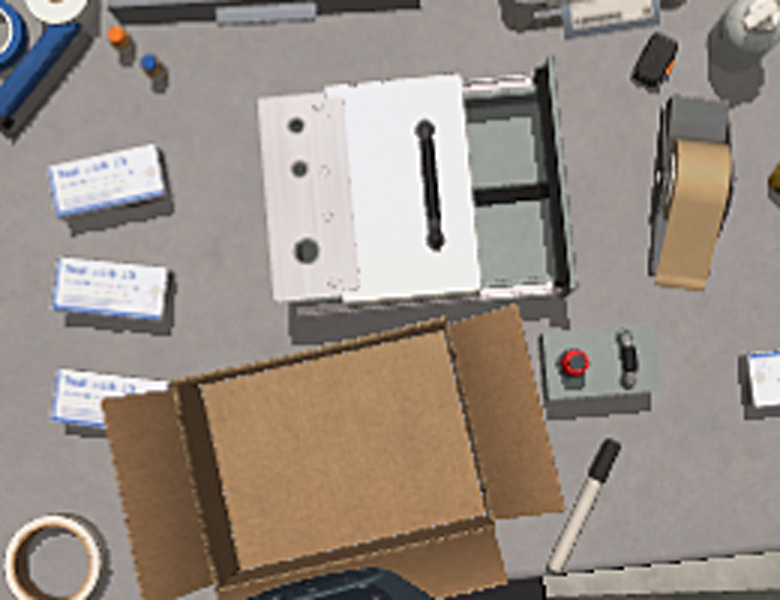

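```bash
cat >> h.py <<'E'
def rectfit(m,P=None):
    # m: bool mask; P: cloud -> min area rect of XY
    pts=P[m][:,:2].astype(np.float32)
    return cv2.minAreaRect(pts)
def comps(P,lo,hi,mina=30,extra=None):
    m=(P[...,2]>lo)&(P[...,2]<hi)
    if extra is not None: m&=extra
    n,l,s,c=cv2.connectedComponentsWithStats(m.astype(np.uint8))
    out=[]
    for i in range(1,n):
        if s[i,4]>=mina:
            mm=l==i; r=rectfit(mm,P); out.append((s[i].tolist(),np.round(r[0],1).tolist(),np.round(r[1],1).tolist(),round(r[2],1),P[mm].mean(0).round(1).tolist()))
    return out
E
python3 - <<'E'
from h import *
p=snap('top'); P=cloud(p)
inr=(P[...,0]>280)&(P[...,0]<900)&(np.abs(P[...,1])<520)
for nm,lo,hi in(('carton',36,50),('rack',56,68),('tongue',103,112),('flap',112,400)):
    print(nm); 
    for c in comps(P,lo,hi,60,inr): print(c)
for n in ['carton_a_mid','label_tape','amber_vial','pocket_tape']:
  print(n,[(np.round(b['extent']).tolist(),round(b['confidence'],2)) for b in optics.boxes_of(n,p)])
E
```

```text
carton
([136, 97, 35, 55, 565], [766.0, 342.2], [66.4, 168.2], 73.3, [774.4, 339.7, 44.7])
([95, 124, 6, 34, 71], [723.4, 505.3], [97.4, 10.7], 2.8, [722.4, 504.9, 42.5])
([360, 141, 24, 21, 309], [670.4, -286.0], [64.9, 61.6], 81.6, [677.8, -286.0, 43.3])
([100, 159, 6, 34, 75], [620.8, 490.3], [98.5, 10.4], 3.9, [621.9, 489.8, 42.1])
([156, 158, 39, 24, 637], [632.7, 278.5], [51.0, 104.8], 10.7, [632.5, 278.0, 43.2])
([105, 193, 6, 36, 87], [518.8, 473.9], [99.7, 10.4], 3.2, [515.7, 473.1, 41.8])
([158, 196, 38, 21, 647], [528.8, 275.3], [105.2, 50.2], 82.7, [528.5, 274.1, 42.8])
([358, 196, 19, 10, 133], [531.7, -266.3], [48.9, 24.7], 88.1, [531.5, -266.1, 42.2])
([389, 224, 39, 22, 680], [434.8, -379.4], [50.1, 108.6], 5.3, [434.8, -378.7, 43.1])
([157, 233, 39, 20, 388], [422.1, 275.5], [104.6, 50.3], 82.0, [428.6, 291.2, 42.8])
rack
([319, 74, 34, 10, 139], [876.9, -187.9], [19.2, 96.2], 8.6, [879.6, -188.0, 64.3])
([294, 135, 25, 7, 74], [711.7, -98.0], [15.2, 67.7], 2.8, [713.6, -98.2, 58.7])
([402, 154, 18, 18, 174], [636.7, -391.9], [32.5, 53.5], 49.3, [635.7, -391.3, 59.8]
[... 947 characters left out ...]
37.6])
([321, 128, 11, 78, 173], [618.8, -147.4], [209.3, 8.8], 4.2, [618.1, -148.5, 115.7])
([279, 149, 9, 44, 190], [608.3, -31.2], [112.3, 13.9], 3.4, [607.9, -31.3, 139.9])
([173, 211, 156, 91, 3881], [361.8, 50.9], [213.7, 352.5], 11.7, [373.8, 41.7, 160.3])
([229, 299, 47, 14, 315], [288.5, 38.8], [6.4, 102.1], 10.5, [288.3, 39.8, 346.6])
carton_a_mid [([160.0, 234.0, 195.0, 253.0], 0.72)]
label_tape [([140.0, 280.0, 177.0, 318.0], 0.92), ([227.0, 135.0, 299.0, 212.0], 0.26), ([345.0, 222.0, 355.0, 238.0], 0.18)]
amber_vial [([318.0, 218.0, 360.0, 242.0], 0.62), ([186.0, 129.0, 192.0, 135.0], 0.6), ([230.0, 127.0, 335.0, 218.0], 0.21)]
pocket_tape [([396.0, 154.0, 426.0, 177.0], 0.59)]
```

```bash
python3 -m handwheel '[[-1,2.0,3.3,0.3,-0.03],[-1,2.0,3.3,0.3,-0.03],[-1,2.0,3.3,0.3,-0.03],[-1,2.0,3.3,0.3,-0.03],[-1,2.0,3.3,0.3,-0.03],[-1,2.0,3.3,0.3,-0.03],[-1,2.0,3.3,0.3,-0.03],[-1,2.0,3.3,0.3,-0.03],[-1,2.0,3.3,0.3,-0.03],[-1,2.0,3.3,0.3,-0.03],[-1,2.0,3.3,0.3,-0.03],[-1,2.0,3.3,0.3,-0.03]]'
python3 -m handwheel '[[-1,2.0,3.3,0.3,0],[-1,2.0,3.3,0.3,0],[-1,2.0,3.3,0,0],[-1,2.0,3.3,0,0],[-1,0,0,0,0]]'
python3 - <<'E'
from h import *
st()
p=snap('wrist','w1');snap('top','t1');snap('scene','s1')
E
```

```text
time: 3.05
position: [475.1, -127.3, 294.2]
orientation: [-0.0, 0.727, -0.686, 0.0]
wrist_force: [1.5, -1.1, 0.0]
opening: 88.2
time: 3.47
position: [556.4, 8.3, 299.8]
orientation: [-0.001, 0.73, -0.684, -0.0]
wrist_force: [-0.7, 0.7, 0.4]
opening: 88.1
{'time': 3.467, 'position': [556.379, 8.343, 299.772], 'orientation': [-0.001, 0.73, -0.684, -0.0], 'wrist_force': [-0.711, 0.656, 0.406], 'opening': 88.107, 'joints': [-0.2, 0.105, 1.607, 0.003, 1.429, 1.306]}
```

View pics/w1.png

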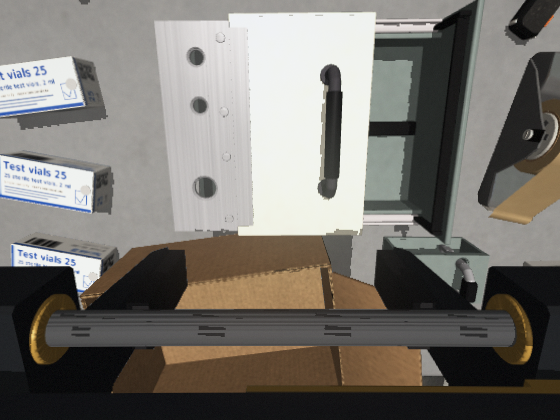

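Run:
```python
from h import *
p=snap('wrist'); P=cloud(p)
g=cv2.cvtColor(p['pixels'],cv2.COLOR_BGR2GRAY)
for (u,v,r) in((196,57,14),(199,105,14),(204,187,17)):
    s=g[v-r:v+r,u-r:u+r]; m=s<(s.max()*0.62).astype(int); n,l,ss,c=cv2.connectedComponentsWithStats(m.astype(np.uint8)); i=1+np.argmax(ss[1:,4])
    cc=c[i]+[u-r,v-r]; print(cc,ss[i],atz(p,cc,108).round(1), np.sqrt(ss[i,4]*4/np.pi)*atz(p,cc,108)[0,0]*0)
# handle: black on white
hs=P[...,2]
for c in comps(P,125,150,60): print('handle',c)
for c in comps(P,104,111,200): print('hood',c)
for c in comps(P,112,119,60): print('endwall',c)
for c in comps(P,38,47,100): print('carton',c)
for c in comps(P,57,66,60): print('rack',c)
```

```text
[188.51834862  52.40825688] [  0   1  15  18 218] [[666.2  89.5 108. ]] 0.0
[192.37988827 101.67039106] [  1   3  14  16 179] [[626.4  86.7 108. ]] 0.0
[200.14473684 184.18421053] [  2   4  21  21 304] [[552.3  80.2 108. ]] 0.0
handle ([318, 61, 18, 134, 1906], [609.5, -30.1], [109.1, 13.3], 4.2, [612.0, -29.2, 140.3])
handle ([327, 269, 27, 40, 810], [461.9, -57.2], [45.6, 20.7], 7.5, [466.2, -55.8, 139.1])
handle ([336, 346, 25, 40, 818], [382.9, -73.7], [60.3, 19.2], 11.9, [384.2, -73.2, 139.6])
hood ([425, 0, 44, 239, 3401], [615.6, -140.0], [208.6, 12.4], 4.0, [625.0, -139.8, 106.4])
hood ([146, 7, 224, 227, 42412], [604.9, 25.6], [198.5, 186.4], 4.2, [613.9, 27.0, 106.7])
hood ([187, 252, 137, 22, 404], [474.2, 25.8], [2.2, 140.1], 12.0, [474.3, 24.7, 107.5])
endwall ([438, 0, 39, 241, 1872], [615.1, -147.5], [206.1, 8.1], 4.1, [624.0, -146.4, 114.8])
endwall ([187, 256, 138, 22, 427], [474.1, 25.1], [2.0, 138.4], 12.2, [474.0, 26.0, 115.6])
endwall ([78, 284, 35, 7, 97], [442.0, 183.8], [1.2, 33.4], 10.9, [442.1, 183.7, 115.5])
carton ([359, 35, 74, 172, 779], [614.9, -114.1],
[... 871 characters left out ...]
, 94, 41, 75, 577], [618.7, -248.0], [15.6, 76.0], 80.2, [619.9, -247.9, 61.7])
rack ([508, 183, 50, 18, 456], [555.3, -269.1], [48.7, 13.6], 82.2, [555.3, -268.8, 61.8])
rack ([358, 219, 56, 4, 164], [512.3, -116.4], [3.5, 61.5], 4.2, [512.6, -115.1, 59.4])
rack ([186, 236, 134, 21, 391], [472.8, 32.6], [1.8, 154.5], 12.0, [472.9, 32.9, 61.5])
rack ([409, 250, 77, 50, 1636], [449.9, -193.5], [61.8, 86.5], 3.5, [463.6, -202.1, 61.2])
rack ([104, 260, 38, 8, 99], [442.7, 180.5], [1.0, 40.9], 10.7, [442.7, 180.0, 61.3])
rack ([132, 349, 17, 44, 193], [292.1, 167.8], [65.9, 2.2], 12.7, [293.6, 168.2, 61.4])
rack ([158, 368, 175, 25, 849], [283.5, 34.6], [10.8, 229.0], 14.0, [285.5, 25.9, 61.4])
```

Run:
```python
from h import *
s=st()
```

```text
{'time': 3.667, 'position': [554.048, 2.488, 299.51], 'orientation': [0.0, 0.728, -0.686, -0.0], 'wrist_force': [-0.123, 0.313, 0.433], 'opening': 87.851, 'joints': [-0.21, 0.101, 1.611, -0.0, 1.429, 1.302]}
```

```bash
python3 -m handwheel '[[-1,2.8,-1.6,-1,0.013],[-1,2.8,-1.65,-3,0],[-1,0,0,-3.5,0],[-1,0,0,-3.5,0],[-1,0,0,-2,0],[-1,0,0,0,0],[-1,0,0,0,0]]'
```

```text
time: 4.25
position: [607.8, -29.9, 170.8]
orientation: [0.001, 0.732, -0.682, -0.001]
wrist_force: [1.0, -0.4, 0.6]
opening: 88.0
```

```bash
python3 -m handwheel '[[-1,0.1,0,-1.7,0],[-1,0,0,-1.7,0],[-1,0,0,0,0],[1,0,0,0,0],[1,0,0,0,0],[1,0,0,0,0],[1,0,0,0,0],[1,0,0,0,0],[1,0,0,0,0],[1,0,0,0,0]]'
```

```text
time: 5.08
position: [609.9, -28.6, 137.7]
orientation: [-0.0, 0.732, -0.681, 0.0]
wrist_force: [-0.7, -0.3, -0.0]
opening: 43.8
```

```bash
python3 -m handwheel '[[1,0,0,0,0],[1,0,0,0,0],[1,0,0,0,0],[1,0,0,0,0],[1,0,0,0,0],[1,0,0,0,0],[1,0,0,0,0]]'
```

```text
time: 5.67
position: [609.7, -28.7, 137.5]
orientation: [0.0, 0.732, -0.681, -0.0]
wrist_force: [-0.6, -1.0, 1.3]
opening: 11.3
```

```bash
python3 -m handwheel '[[1,-0.07,1.0,0,0],[1,-0.07,1.0,0,0],[1,-0.07,1.0,0,0],[1,-0.07,1.0,0,0],[1,-0.07,1.0,0,0],[1,0,0,0,0],[1,0,0,0,0]]'
```

```text
time: 6.25
position: [606.2, 21.0, 137.5]
orientation: [0.001, 0.733, -0.68, 0.001]
wrist_force: [-0.8, -8.1, 0.2]
opening: 11.8
```

```bash
python3 -m handwheel '[[-0.6,0,0,0,0],[-0.6,0,0,0,0],[-0.6,0,0,0,0],[-0.6,0,0,0,0],[-0.6,0,0,3,0],[-0.6,0,0,4,0],[-0.6,0.2,1.5,2,0.12],[-0.6,0.2,2.3,0,0.12],[-0.6,0.2,2.3,0,0.12],[-0.6,0.2,2.3,0,0.12],[-0.6,0.2,2.3,0,0.12],[-0.6,0.2,2.3,0,0.12]]'
python3 -m handwheel '[[-0.6,0.2,2.2,0,0.12],[-0.6,0.2,2.2,0,0.12],[-0.6,0.2,2.2,0,0.12],[-0.6,0.2,2.2,0,0.12],[-0.6,0.2,2.2,0,0.12],[-0.6,0.2,2.2,0,0.12],[-0.6,0,0,0,0.12],[-0.6,0,0,0,0.12],[-0.6,0,0,0,0],[-0.6,0,0,0,0]]'
python3 - <<'E'
from h import *
s=st(); q=s['orientation']; print('theta',2*np.arctan2(q[2],q[1]))
p=snap('wrist','w2'); P=cloud(p)
for c in comps(P,38,47,300): print('carton',c)
p=snap('top','t2');P=cloud(p)
inr=(P[...,0]>280)&(P[...,0]<900)&(np.abs(P[...,1])<430)
for c in comps(P,36,50,200,inr): print('t carton',c)
E
```

```text
time: 7.25
position: [618.1, 152.9, 227.6]
orientation: [-0.0, 0.926, -0.376, -0.0]
wrist_force: [-0.2, -0.4, -0.5]
opening: 70.6
time: 8.08
position: [630.0, 283.8, 227.3]
orientation: [-0.0, 0.996, 0.089, -0.0]
wrist_force: [0.3, 0.2, -0.5]
opening: 70.2
{'time': 8.083, 'position': [630.02, 283.751, 227.257], 'orientation': [-0.0, 0.996, 0.089, -0.0], 'wrist_force': [0.347, 0.196, -0.541], 'opening': 70.214, 'joints': [0.252, 0.458, 1.314, 0.0, 1.37, 0.073]}
theta 0.17881762918683225
carton ([378, 83, 123, 126, 3516], [761.3, 357.1], [56.8, 135.7], 59.4, [746.5, 353.8, 43.3])
carton ([18, 90, 74, 129, 6844], [421.4, 276.6], [107.0, 51.6], 82.5, [422.4, 279.5, 42.2])
carton ([135, 114, 77, 124, 6247], [527.9, 276.7], [107.6, 50.4], 83.3, [528.6, 279.6, 42.4])
carton ([254, 137, 56, 111, 5887], [631.5, 280.0], [50.1, 106.5], 10.9, [631.0, 282.7, 42.5])
carton ([0, 237, 79, 29, 386], [410.0, 193.6], [27.8, 75.9], 77.9, [420.4, 192.1, 42.5])
t carton ([148, 97, 23, 33, 288], [807.2, 319.9], [89.0, 59.5], 22.9, [807.8, 322.6, 45.9])
t carton ([360, 141, 24, 20, 308], [678.0, -282.7], [54.2, 70.2], 5.6, [678.0, -286.0, 43.3])
t carton ([161, 158, 34, 23, 504], [634.4, 270.5], [50.9, 89.5], 11.3, [634.6, 267.8, 42.7])
t carton ([159, 196, 37, 21, 630], [528.8, 275.1], [105.5, 50.1], 83.2, [528.7, 273.0, 42.8])
t carton ([389, 224, 39, 22, 664], [434.6, -377.7], [50.2, 105.5], 5.3, [434.6, -377.1, 43.0])
t carton ([157, 233, 39, 20, 387], [422.0, 275.0], [104.6, 50.2], 81.9, [428.7, 290.9, 42.9])
```

View pics/w2.png

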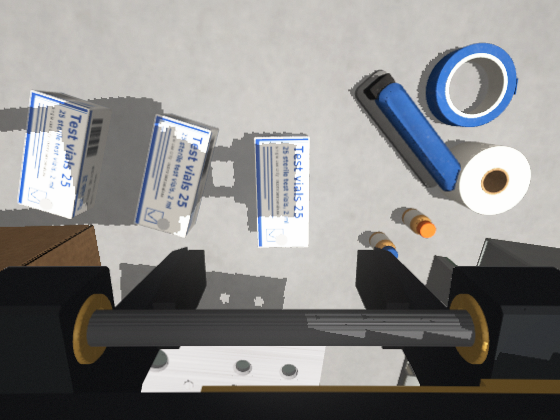

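View pics/t2.png

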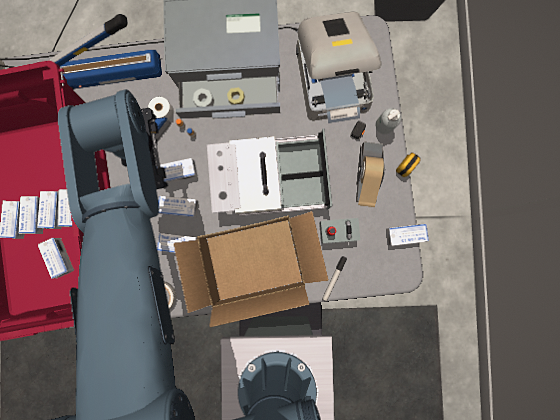

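```bash
python3 -m handwheel '[[-0.6,0.15,-0.4,-3.5,0.011],[-0.6,0,0,-4,0],[-0.6,0,0,-4,0],[-0.6,0,0,-4,0],[-0.6,0,0,-3,0],[-0.6,0,0,-1.4,0],[-0.6,0,0,0,0],[1,0,0,0,0],[1,0,0,0,0],[1,0,0,0,0],[1,0,0,0,0],[1,0,0,0,0]]'
```

```text
time: 9.18
position: [633.7, 279.9, 31.6]
orientation: [-0.0, 0.995, 0.096, 0.002]
wrist_force: [-0.8, -0.8, 7.9]
opening: 49.8
```

```bash
python3 -m handwheel '[[1,0,0,2,0],[1,0,0,4,0],[1,0,0,4,0],[1,0,0,4,0],[1,0.1,-1.5,3,0],[1,0.2,-3.5,0,-0.03],[1,0.2,-3.5,0,-0.03],[1,0.2,-3.5,0,-0.03],[1,0.2,-3.5,0,-0.03],[1,0.2,-3.5,0,0],[1,0.2,-3.5,0,0],[1,0.2,-3.5,0,0]]'
python3 -m handwheel '[[1,0.2,-3.5,0,0],[1,0.2,-3.5,0,0],[1,0.1,-2.5,0,0],[1,0,0,0,0],[1,0,0,0,0],[1,0,0,0,0]]'
python3 - <<'E'
from h import *
s=st(); q=s['orientation']; print('theta',2*np.arctan2(q[2],q[1]))
p=snap('wrist','w3'); P=cloud(p)
for c in comps(P,104,111,200): print('hood',c)
for c in comps(P,112,119,60): print('endwall',c)
for c in comps(P,51,58,60): print('longwalls',c)
for c in comps(P,7,13,60): print('floor',c)
for c in comps(P,15,21,60): print('rib',c)
p=snap('scene','s3')
E
```

```text
time: 10.18
position: [646.7, 17.8, 199.6]
orientation: [0.0, 0.999, 0.036, 0.001]
wrist_force: [1.0, 0.0, -0.7]
opening: 50.0
time: 10.68
position: [651.7, -75.0, 198.9]
orientation: [-0.0, 0.999, 0.036, 0.0]
wrist_force: [-0.2, 1.0, -2.0]
opening: 49.8
{'time': 10.683, 'position': [651.685, -75.041, 198.878], 'orientation': [-0.0, 0.999, 0.036, 0.0], 'wrist_force': [-0.166, 0.953, -2.048], 'opening': 49.77, 'joints': [-0.295, 0.409, 1.441, 0.001, 1.291, -0.368]}
theta 0.07277638604651736
hood ([37, 0, 351, 126, 36270], [605.4, 19.3], [198.5, 69.0], 4.1, [606.3, 20.0, 106.3])
hood ([488, 0, 43, 163, 1185], [779.3, 20.1], [3.2, 91.0], 1.9, [779.3, 22.7, 107.5])
hood ([0, 68, 33, 89, 697], [483.9, -17.4], [3.3, 51.7], 12.3, [484.3, -19.4, 107.4])
endwall ([495, 0, 46, 164, 1291], [779.5, 19.1], [2.9, 88.8], 1.5, [779.4, 21.4, 115.5])
endwall ([0, 94, 23, 65, 490], [485.6, -24.8], [3.7, 36.7], 10.2, [486.0, -27.6, 115.2])
longwalls ([28, 0, 20, 61, 242], [471.9, 37.9], [2.7, 39.9], 10.3, [471.1, 42.5, 55.1])
longwalls ([66, 124, 13, 24, 130], [487.7, -34.0], [2.4, 17.7], 10.0, [487.8, 
[... 964 characters left out ...]
159, 73, 447], [836.4, -106.2], [163.6, 56.9], 32.6, [826.8, -109.0, 10.1])
floor ([32, 231, 68, 7, 145], [446.4, -132.6], [61.6, 3.7], 0.3, [447.8, -132.6, 10.1])
floor ([515, 269, 20, 12, 111], [901.5, -141.3], [7.3, 23.3], 61.2, [902.3, -142.4, 11.8])
rib ([134, 136, 55, 125, 450], [527.5, -97.9], [34.9, 123.1], 21.6, [530.4, -102.0, 17.9])
rib ([229, 137, 18, 14, 249], [609.8, -34.4], [15.2, 11.7], 2.7, [609.8, -34.4, 17.2])
rib ([403, 222, 157, 75, 476], [833.6, -106.2], [158.5, 55.7], 32.9, [823.4, -109.4, 18.0])
rib ([28, 234, 68, 6, 169], [446.7, -132.5], [60.6, 3.9], 0.1, [447.5, -132.6, 18.1])
rib ([342, 346, 36, 31, 647], [745.4, -251.1], [27.0, 44.0], 61.0, [747.7, -251.9, 20.0])
```

View pics/w3.png

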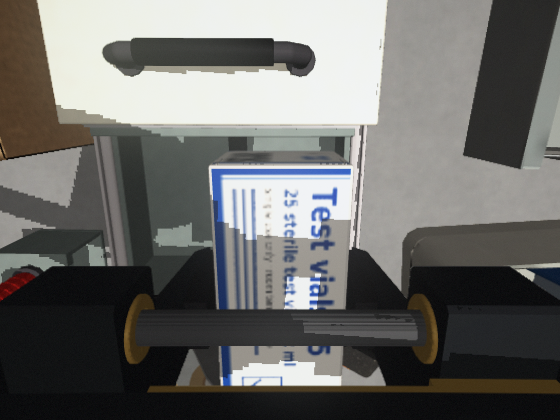

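```bash
python3 -m handwheel '[[1,0.15,-0.6,-2,0],[1,0,0,-4,0],[1,0,0,-3,0],[1,0,0,-3,0],[1,0,0,-2,0],[1,0,0,-1.0,0],[1,0,0,0,0],[1,0,0,0,0]]'
```

```text
time: 11.45
position: [653.6, -80.8, 48.9]
orientation: [0.0, 0.999, 0.037, 0.0]
wrist_force: [0.0, 0.2, 0.3]
opening: 50.0
```

```bash
python3 -m handwheel '[[1,0,0,-0.4,0],[1,0,0,-0.3,0],[1,0,0,0,0],[-0.22,0,0,0,0],[-0.22,0,0,0,0],[-0.22,0,0,0,0],[-0.22,0,0,1,0],[-0.22,0,0,2,0],[-0.22,0,0,3,0],[-0.22,0,0,4,0],[-0.22,0,0,4,0],[-0.22,0,0,3,0]]'
python3 - <<'E'
from h import *
s=st(); p=snap('wrist','w4'); P=cloud(p)
for c in comps(P,48,59,200): print('carton',c)
E
```

```text
time: 12.45
position: [654.1, -81.9, 216.2]
orientation: [0.001, 0.999, 0.036, 0.002]
wrist_force: [0.5, 0.6, 0.9]
opening: 53.6
{'time': 12.45, 'position': [654.095, -81.902, 216.248], 'orientation': [0.001, 0.999, 0.036, 0.002], 'wrist_force': [0.512, 0.597, 0.901], 'opening': 53.578, 'joints': [-0.304, 0.397, 1.421, 0.0, 1.32, -0.377]}
carton ([40, 0, 23, 75, 435], [474.0, 29.5], [2.7, 53.3], 12.6, [472.7, 35.2, 54.7])
carton ([223, 113, 134, 151, 2942], [688.7, -100.2], [172.4, 82.2], 54.4, [697.2, -83.4, 54.6])
carton ([102, 124, 84, 140, 3164], [521.8, -97.0], [49.4, 131.7], 22.7, [520.7, -91.8, 54.5])
carton ([250, 133, 60, 118, 6733], [652.9, -81.1], [50.1, 105.4], 4.2, [652.7, -78.2, 52.5])
carton ([407, 221, 153, 74, 1054], [828.9, -107.1], [146.1, 49.2], 32.3, [822.3, -107.8, 53.7])
carton ([3, 232, 80, 34, 453], [451.0, -134.6], [26.3, 68.6], 68.7, [455.3, -135.6, 54.1])
carton ([523, 259, 37, 16, 272], [900.9, -130.9], [33.1, 8.3], 14.4, [898.9, -131.1, 53.5])
carton ([193, 346, 82, 24, 620], [620.1, -247.3], [14.4, 79.1], 81.6, [622.7, -247.5, 53.7])
```

View pics/w4.png

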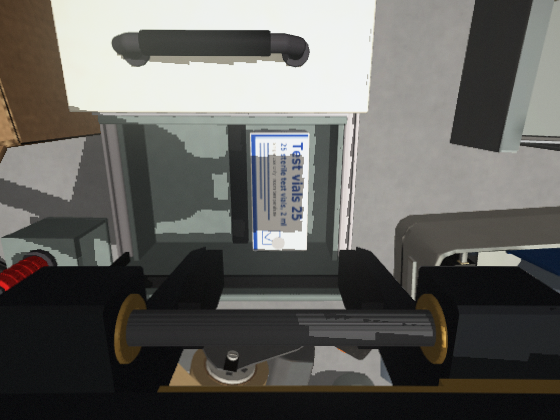

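```bash
python3 -m handwheel '[[-0.6,-0.5,1.5,0,0],[-0.6,-1.05,3,0,-0.02],[-0.6,-1.05,3,0,-0.02],[-0.6,-1.05,3,0,-0.02],[-0.6,-1.05,3,0,-0.02],[-0.6,-1.05,3,0,-0.02],[-0.6,-1.05,3,0,-0.02],[-0.6,-1.05,3,0,-0.02],[-0.6,-1.05,3,0,-0.02],[-0.6,-1.05,3,0,-0.02],[-0.6,-1.05,3,0,-0.01],[-0.6,-1.05,3,0,0]]'
python3 -m handwheel '[[-0.6,-0.8,2.3,0,0],[-0.6,0,0,0,0],[-0.6,0,0,0,0]]'
python3 - <<'E'
from h import *
s=st(); q=s['orientation']; print('theta',2*np.arctan2(q[2],q[1]))
p=snap('wrist','w5'); P=cloud(p)
for c in comps(P,38,47,300): print('carton',c)
print('box z',np.nanmax(P[(P[...,0]<500)&(P[...,1]<240)],0))
E
```

```text
time: 13.5
position: [530.7, 265.1, 210.7]
orientation: [0.0, 0.998, -0.059, -0.001]
wrist_force: [0.5, 0.0, -0.2]
opening: 70.6
time: 13.75
position: [523.1, 287.6, 210.7]
orientation: [0.0, 0.998, -0.057, -0.001]
wrist_force: [-0.1, -0.4, -0.3]
opening: 70.7
{'time': 13.75, 'position': [523.145, 287.583, 210.693], 'orientation': [0.0, 0.998, -0.057, -0.001], 'wrist_force': [-0.078, -0.424, -0.333], 'opening': 70.698, 'joints': [0.304, 0.274, 1.593, -0.0, 1.276, 0.418]}
theta -0.11390357273757112
carton ([5, 0, 77, 37, 460], [357.5, 445.3], [64.5, 9.5], 22.5, [358.7, 446.3, 42.2])
carton ([487, 35, 73, 80, 2790], [734.4, 363.0], [24.1, 83.4], 51.0, [727.5, 366.0, 43.2])
carton ([260, 145, 58, 116, 6394], [527.6, 276.4], [106.7, 50.2], 83.4, [527.8, 279.3, 42.5])
carton ([139, 159, 62, 113, 5420], [421.2, 277.0], [105.9, 50.3], 82.1, [422.0, 287.0, 42.4])
carton ([523, 210, 23, 19, 315], [745.4, 239.2], [15.0, 15.8], 63.7, [744.0, 240.0, 44.0])
box z [499.98951037 239.9907506  145.71165251]
```

View pics/w5.png

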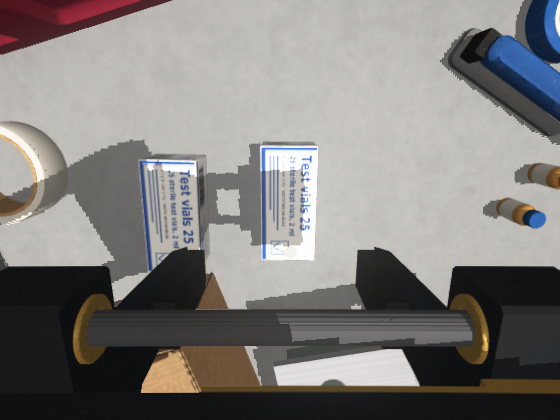

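Run:
```python
from h import *
p=snap('top','t5'); P=cloud(p)
for a in range(300,520,15):
    m=(P[...,0]>a)&(P[...,0]<a+15)&(P[...,1]>120)&(P[...,1]<300)&(P[...,2]>60)&(P[...,2]<200)
    if m.any(): 
        Q=P[m]; i=Q[:,1].argmax(); print(a,Q[i].round(0),Q[:,2].max().round(0), len(Q))
```

```text
300 [307. 217. 200.] 200.0 166
315 [328. 218. 197.] 200.0 172
330 [343. 221. 195.] 200.0 171
345 [352. 225. 197.] 200.0 168
360 [370. 227. 199.] 199.0 166
375 [384. 232. 198.] 199.0 169
390 [404. 237. 198.] 199.0 166
405 [416. 242. 199.] 200.0 168
420 [423. 237. 199.] 199.0 110
435 [437. 198. 124.] 128.0 74
450 [451. 140. 123.] 127.0 14
480 [486. 280. 197.] 197.0 1
495 [504. 162. 102.] 113.0 29
510 [517. 164. 107.] 113.0 100
```

Run:
```python
from h import *
p=snap('top'); P=cloud(p)
im=p['pixels'][190:330,130:320]
cv2.imwrite('pics/t5c.png',cv2.resize(im,None,fx=4,fy=4))
for r in range(236,300,6):
    print(r,[(u,P[r,u].round(0).tolist()) for u in range(172,214,5)])
```

```text
236 [(172, [443.0, 285.0, 45.0]), (177, [443.0, 271.0, 46.0]), (182, [442.0, 258.0, 43.0]), (187, [442.0, 243.0, 44.0]), (192, [443.0, 238.0, 1.0]), (197, [439.0, 198.0, 123.0]), (202, [439.0, 184.0, 127.0]), (207, [440.0, 180.0, 78.0]), (212, [441.0, 174.0, 32.0])]
242 [(172, [426.0, 285.0, 45.0]), (177, [423.0, 234.0, 193.0]), (182, [423.0, 225.0, 178.0]), (187, [423.0, 215.0, 164.0]), (192, [423.0, 207.0, 145.0]), (197, [423.0, 196.0, 133.0]), (202, [424.0, 195.0, 75.0]), (207, [425.0, 194.0, 2.0]), (212, [424.0, 179.0, 8.0])]
248 [(172, [409.0, 287.0, 40.0]), (177, [409.0, 233.0, 196.0]), (182, [408.0, 223.0, 184.0]), (187, [408.0, 215.0, 164.0]), (192, [408.0, 206.0, 150.0]), (197, [408.0, 196.0, 135.0]), (202, [408.0, 191.0, 92.0]), (207, [407.0, 190.0, 24.0]), (212, [407.0, 179.0, 5.0])]
254 [(172, [392.0, 296.0, 5.0]), (177, [394.0, 231.0, 201.0]), (182, [394.0, 224.0, 179.0]), (187, [393.0, 213.0, 175.0]), (192, [393.0, 205.0, 154.0]), (197, [392.0, 195.0, 140.0]), (202, [392.0, 188.0, 108.0]), (207, [391.0, 188.0, 40.0]), (212, [390.0, 179.0, 6.0])]
260 [(172, [374.0, 298.0
[... 1167 characters left out ...]
0, 189.0]), (192, [318.0, 202.0, 170.0]), (197, [317.0, 192.0, 157.0]), (202, [315.0, 182.0, 140.0]), (207, [314.0, 173.0, 122.0]), (212, [308.0, 171.0, 58.0])]
290 [(172, [291.0, 290.0, 28.0]), (177, [288.0, 284.0, -3.0]), (182, [288.0, 268.0, 3.0]), (187, [306.0, 209.0, 191.0]), (192, [304.0, 200.0, 177.0]), (197, [303.0, 191.0, 163.0]), (202, [301.0, 181.0, 145.0]), (207, [299.0, 171.0, 132.0]), (212, [294.0, 168.0, 77.0])]
296 [(172, [275.0, 288.0, 36.0]), (177, [271.0, 283.0, 0.0]), (182, [270.0, 268.0, -0.0]), (187, [292.0, 208.0, 199.0]), (192, [290.0, 199.0, 182.0]), (197, [288.0, 190.0, 166.0]), (202, [286.0, 180.0, 151.0]), (207, [284.0, 171.0, 131.0]), (212, [280.0, 164.0, 97.0])]
```

View pics/t5c.png

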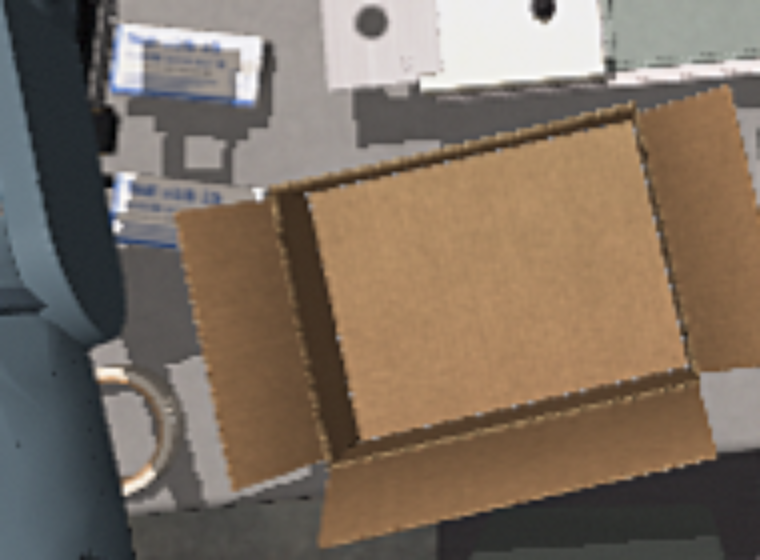

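```bash
python3 -m handwheel '[[-0.6,0.6,0.07,-3,0],[-0.6,0,0,-4,0],[-0.6,0,0,-4,0],[-0.6,0,0,-4,0],[-0.6,0,0,-2.2,0],[-0.6,0,0,-1.2,0],[-0.6,0,0,0,0],[1,0,0,0,0],[1,0,0,0,0],[1,0,0,0,0],[1,0,0,0,0],[1,0,0,0,0]]'
```

```text
time: 14.9
position: [532.4, 287.5, 29.8]
orientation: [-0.001, 0.998, -0.058, 0.002]
wrist_force: [-0.8, -1.5, 6.5]
opening: 49.7
```

```bash
python3 -m handwheel '[[1,0,0,2,0],[1,0,0,4,0],[1,0,0,4,0],[1,0,0,4,0],[1,0.3,-1.5,3,0.03],[1,0.4,-3.5,0,0.03],[1,0.4,-3.5,0,0.03],[1,0.4,-3.5,0,0.03],[1,0.4,-3.5,0,0.03],[1,0.4,-3.5,0,0.03],[1,0.4,-3.5,0,0.01],[1,0.4,-3.5,0,0]]'
python3 -m handwheel '[[1,0.4,-3.5,0,0],[1,0.4,-3.5,0,0],[1,0.3,-3.0,0,0],[1,0,0,0,0],[1,0,0,0,0],[1,0,0,0,0]]'
python3 - <<'E'
from h import *
s=st(); q=s['orientation']; print('theta',2*np.arctan2(q[2],q[1]))
p=snap('wrist','w6')
E
```

```text
time: 15.9
position: [561.8, 25.6, 198.3]
orientation: [0.0, 0.999, 0.037, 0.001]
wrist_force: [0.3, 0.4, -0.9]
opening: 49.7
time: 16.4
position: [572.6, -72.5, 197.7]
orientation: [-0.0, 0.999, 0.036, 0.0]
wrist_force: [-0.5, 0.1, -0.7]
opening: 49.8
{'time': 16.4, 'position': [572.599, -72.49, 197.74], 'orientation': [-0.0, 0.999, 0.036, 0.0], 'wrist_force': [-0.527, 0.074, -0.711], 'opening': 49.761, 'joints': [-0.332, 0.245, 1.657, 0.0, 1.239, -0.404]}
theta 0.07257774207645173
```

View pics/w6.png

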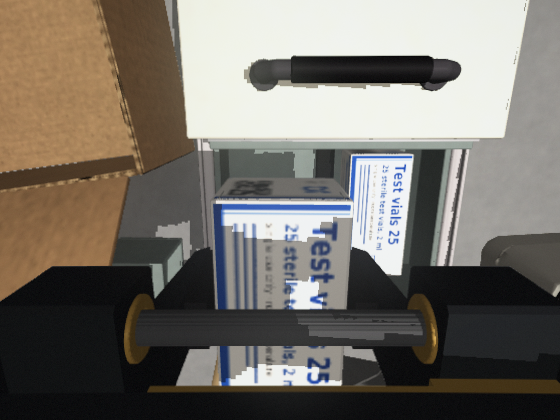

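Run:
```python
from h import *
p0=snap('wrist'); P=cloud(p0)
m=(P[...,2]>70)&(P[...,2]<260)&(P[...,0]<505)&(P[...,1]<0)&(P[...,1]>-170)
n,l,s,c=cv2.connectedComponentsWithStats(m.astype(np.uint8))
for i in range(1,n):
    if s[i,4]>150: Q=P[l==i]; print(s[i],Q.min(0).round(),Q.max(0).round(),Q[Q[:,0].argmax()].round(),Q[Q[:,2].argmax()].round(),Q[Q[:,1].argmin()].round())
```

```text
[    0    97   173   204 15207] [362. -96.  70.] [490.  -0. 180.] [490. -41. 125.] [443. -95. 180.] [441. -96. 179.]
[  0 361   9  33 162] [493. -84. 242.] [496. -74. 246.] [496. -82. 244.] [495. -80. 246.] [494. -84. 243.]
```

Run:
```python
from h import *
p0=snap('wrist'); P=cloud(p0)
p1=snap('top'); P1=cloud(p1)
for nm,Q in (('w',P),('t',P1)):
  for a in range(-150,0,10):
    m=(Q[...,2]>75)&(Q[...,2]<230)&(Q[...,0]<508)&(Q[...,0]>350)&(Q[...,1]<a+10)&(Q[...,1]>=a)
    if m.sum()>5:
        q=Q[m]; o=np.sort(q[:,0]); i=q[:,0].argmax(); print(nm,a,len(q),o[-3:].round(1),q[i].round(0))
cv2.imwrite('pics/t6c.png',cv2.resize(p1['pixels'][110:310,180:380],None,fx=3,fy=3))
```

```text
w -100 224 [448.  448.1 448.6] [449. -90. 173.]
w -90 1397 [473.3 474.2 475.1] [475. -80. 170.]
w -80 3248 [488.7 488.7 488.8] [489. -78. 169.]
w -70 3239 [487.  487.1 487.2] [487. -70. 158.]
w -60 3013 [484.9 484.9 485.2] [485. -60. 148.]
w -50 1321 [489.7 489.8 489.8] [490. -42.  82.]
w -40 579 [489.4 489.4 489.4] [489. -38.  95.]
w -30 613 [487.1 487.1 487.3] [487. -30. 112.]
w -20 628 [484.9 484.9 484.9] [485. -20. 104.]
w -10 659 [482.9 483.  483. ] [483. -10.  97.]
t -150 11 [451.2 452.2 454. ] [ 454. -148.  108.]
t -130 60 [392.2 394.6 397.1] [ 397. -121.  196.]
t -120 124 [433.8 436.4 438.9] [ 439. -113.  191.]
t -110 130 [431.5 434.  436.4] [ 436. -110.  195.]
t -100 77 [484.3 486.3 486.6] [487. -92. 186.]
t -90 60 [485.4 487.  487.1] [487. -87. 182.]
t -80 50 [485.6 486.1 486.4] [486. -70. 161.]
t -70 16 [485.  486.9 487. ] [487. -65. 154.]
t -60 6 [483.4 483.5 485.6] [486. -58. 141.]
```

View pics/t6c.png

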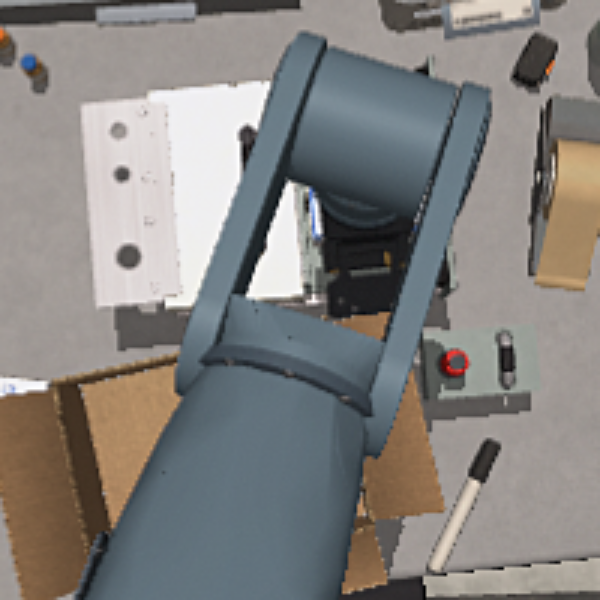

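```bash
python3 -m handwheel '[[1,3,0.1,0,0],[1,3,0.15,0,0],[1,2.2,0.1,-1,0],[1,0,0,-3,0],[1,0,0,-3,0],[1,0,0,-2,0],[1,0,0,-1.0,0],[1,0,0,0,0],[1,0,0,0,0]]'
```

```text
time: 17.35
position: [654.9, -68.8, 97.8]
orientation: [-0.0, 0.999, 0.037, -0.0]
wrist_force: [-0.2, -0.6, -0.6]
opening: 49.7
```

```bash
python3 -m handwheel '[[1,0,0,-0.8,0],[1,0,0,-0.6,0],[1,0,0,0,0],[-0.22,0,0,0,0],[-0.22,0,0,0,0],[-0.22,0,0,0,0],[-0.22,0,0,1,0],[-0.22,0,0,2,0],[-0.22,0,0,3,0],[-0.22,0,0,4,0],[-0.22,0,0,2,0],[-0.22,0,0,0,0]]'
python3 - <<'E'
from h import *
s=st(); p=snap('wrist','w7'); P=cloud(p)
for c in comps(P,88,103,200): print('carton',c)
p=snap('scene','s7'); S=cloud(p); t=np.array(s['position'])
# gripper profile from scene depth: distance along jaw dir vs height
d=S-t; m=(np.abs(d[...,0])<130)&(np.abs(d[...,1])<110)&(d[...,2]>-25)&(d[...,2]<220)
th=0.0724; j=d[...,0]*np.cos(th)+d[...,1]*np.sin(th); k=-d[...,0]*np.sin(th)+d[...,1]*np.cos(th)
for a in range(-20,220,10):
    q=m&(d[...,2]>=a)&(d[...,2]<a+10)
    if q.sum()>2: print(a,q.sum(),np.nanpercentile(j[q],[1,99]).round(0),np.nanpercentile(k[q],[1,99]).round(0))
E
```

```text
time: 18.35
position: [658.2, -70.3, 211.7]
orientation: [0.002, 0.999, 0.037, 0.006]
wrist_force: [-0.4, 0.2, 0.5]
opening: 53.9
{'time': 18.35, 'position': [658.206, -70.341, 211.721], 'orientation': [0.002, 0.999, 0.037, 0.006], 'wrist_force': [-0.398, 0.157, 0.452], 'opening': 53.889, 'joints': [-0.285, 0.402, 1.423, 0.0, 1.304, -0.359]}
carton ([452, 0, 43, 164, 1926], [779.1, 26.1], [2.7, 102.9], 1.8, [779.2, 28.3, 95.6])
carton ([0, 17, 47, 142, 1868], [479.9, 0.7], [3.3, 88.7], 12.3, [481.0, -4.2, 95.2])
carton ([82, 130, 258, 11, 2528], [608.3, -19.1], [174.8, 7.4], 4.1, [607.8, -19.3, 94.0])
carton ([239, 151, 71, 137, 9044], [654.4, -80.5], [50.1, 106.3], 3.6, [654.2, -76.8, 95.5])
carton ([439, 255, 121, 11, 606], [834.6, -102.0], [93.4, 5.2], 8.4, [838.3, -101.1, 90.1])
-20 31 [-47.  34.] [-10.   9.]
-10 28 [-48.  36.] [-10.   9.]
0 24 [-52. -27.] [-11.  10.]
10 21 [-54. -34.] [-10.   9.]
20 4 [-49. -47.] [-10.   7.]
40 92 [-93.  82.] [-34.  34.]
50 141 [-93.  81.] [-35.  34.]
60 115 [-98.  79.] [-35.  31.]
70 116 [-100.   72.] [-35.  32.]
80 259 [-101.   88.] [-35.  32.]
90 68 [-49.  13.] [-22.  20.]
100 53 [-49. -10.] [-20.  19.]
110 50 [-48. -34.] [-20.  18.]
120 83 [-48.   0.] [-35.  34.]
130 122 [-48.  -2.] [-38.  33.]
140 95 [-40.   6.] [-37.  35.]
150 49 [-43. -10.] [-35.  26.]
160 104 [-46.   2.] [-40.  36.]
170 94 [-47.  -2.] [-39.  36.]
180 90 [-44.  -5.] [-39.  32.]
190 91 [-46.   0.] [-37.  31.]
200 94 [-45.  -5.] [-36.  32.]
210 87 [-45.  -1.] [-36.  32.]
```

View pics/w7.png

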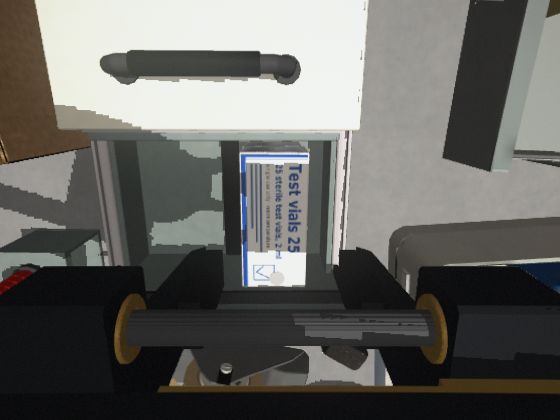

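View pics/s7.png

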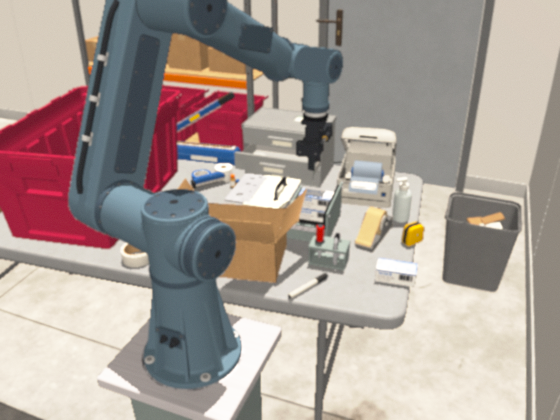

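```bash
python3 -m handwheel '[[1,-2.6,-0.7,0,0],[1,-2.7,-0.7,0,0],[1,0,0,0,0],[1,0,0,0,0],[1,0,0,-3,0],[1,0,0,-4,0],[1,0,0,-3,0],[1,0,0,-2,0],[1,0,0,0,0],[1,0,0,0,0]]'
```

```text
time: 19.28
position: [601.4, -82.9, 82.0]
orientation: [-0.001, 0.999, 0.037, -0.001]
wrist_force: [0.7, -0.4, 0.3]
opening: 0.5
```

```bash
python3 -m handwheel '[[1,0,0,-1,0],[1,0,0,-1,0],[1,0,0,0,0],[1,0.5,0.04,0,0],[1,0.5,0.04,0,0],[1,0.3,0.02,0,0],[1,0.3,0.02,0,0],[1,0.2,0,0,0],[1,0,0,0,0],[1,0,0,0,0]]'
```

```text
time: 20.12
position: [620.1, -82.2, 63.6]
orientation: [0.0, 0.999, 0.037, 0.0]
wrist_force: [0.4, -0.3, -0.5]
opening: 0.3
```

```bash
python3 -m handwheel '[[1,-0.5,0,0,0],[-0.4,0,0,2,0],[-0.4,0,0,4,0],[-0.4,0.5,0,4,0],[-0.4,1,0,2,0],[-0.4,1,0,2,0],[-0.4,1,0,0,0],[-0.4,0,0,0,0],[-0.4,0,0,0,0]]'
python3 - <<'E'
from h import *
s=st(); p=snap('wrist','w8'); P=cloud(p)
for c in comps(P,88,103,200): print('carton',c)
for c in comps(P,46,58,200): print('lower',c)
E
```

```text
time: 20.87
position: [649.2, -82.1, 202.9]
orientation: [-0.0, 0.999, 0.037, -0.0]
wrist_force: [-0.0, 0.3, -0.5]
opening: 51.8
{'time': 20.867, 'position': [649.191, -82.131, 202.937], 'orientation': [-0.0, 0.999, 0.037, -0.0], 'wrist_force': [-0.045, 0.297, -0.478], 'opening': 51.819, 'joints': [-0.307, 0.402, 1.442, -0.0, 1.298, -0.38]}
carton ([0, 0, 55, 144, 2225], [480.2, -0.8], [7.8, 86.8], 8.3, [480.1, -0.7, 95.4])
carton ([476, 0, 46, 150, 2081], [779.5, 19.5], [2.9, 89.7], 1.9, [779.4, 21.3, 95.6])
carton ([90, 113, 271, 14, 3246], [608.2, -19.0], [175.2, 8.6], 4.1, [609.4, -18.8, 94.4])
carton ([266, 137, 74, 144, 10013], [662.8, -80.5], [50.0, 107.2], 3.8, [662.5, -76.4, 95.5])
carton ([451, 251, 109, 15, 616], [819.6, -104.5], [79.2, 6.6], 10.5, [819.9, -104.2, 90.1])
carton ([0, 273, 27, 17, 279], [450.2, -146.9], [4.6, 17.0], 70.2, [452.0, -147.2, 95.5])
lower ([38, 0, 19, 55, 296], [472.9, 34.5], [2.5, 37.4], 12.5, [472.1, 37.7, 54.3])
lower ([73, 113, 15, 26, 222], [487.5, -34.6], [20.0, 6.5], 83.7, [487.7, -33.4, 52.0])
lower ([340, 113, 27, 138, 2396], [706.4, -65.6], [13.9, 114.9], 4.2, [706.0, -65.0, 54.6])
lower ([102, 125, 81, 145, 3401], [521.2, -95.7], [44.9, 130.0], 20.0, [521.0, -90.7, 53.9])
lower ([263, 134, 10, 123, 303], [635.1, -81.5], [7.2, 105.5], 0.9, [634.7, -75.1, 52.3])
lower ([420, 227, 140, 39, 1016], [829.4, -101.3], [122.2, 23.0], 20.2, [821.1, -103.2, 52.0])
lower ([0, 237, 82, 29, 476], [449.2, -133.6], [22.0, 66.5], 73.8, [453.0, -134.1, 52.8])
lower ([225, 263, 42, 7, 244], [621.6, -144.7], [37.3, 1.8], 3.9, [622.3, -144.6, 52.0])
lower ([533, 267, 27, 16, 225], [889.6, -133.0], [24.7, 8.5], 11.0, [890.5, -134.9, 51.2])
lower ([196, 350, 88, 31, 808], [621.9, -247.8], [14.2, 83.3], 82.0, [621.2, -246.7, 52.0])
```

View pics/w8.png

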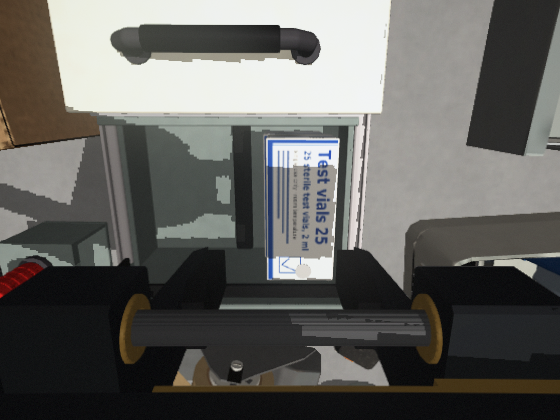

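```bash
python3 -m handwheel '[[-0.45,1.5,-1.45,0,0],[-0.45,0,0,-3,0],[-0.45,0,0,-4,0],[-0.45,0,0,-3,0],[-0.45,0,0,-1.6,0],[-0.45,0,0,0,0],[-0.45,0,0,0,0]]'
```

```text
time: 21.5
position: [662.9, -96.3, 85.5]
orientation: [-0.001, 0.999, 0.036, -0.002]
wrist_force: [-0.2, -0.1, 0.3]
opening: 63.9
```

```bash
python3 -m handwheel '[[1,0,0,0,0],[1,0,0,0,0],[1,0,0,0,0],[1,0,0,0,0],[1,0,0,2,0],[1,0,0,3,0],[1,-2,-0.15,0,0],[1,-2,-0.15,0,0],[1,-2,-0.15,0,0],[1,-1.2,-0.08,0,0],[1,0,0,0,0],[1,0,0,0,0]]'
python3 - <<'E'
from h import *
s=st(); q=s['orientation']; print('theta',2*np.arctan2(q[2],q[1])); p=snap('wrist','w9'); snap('top','t9');P=cloud(p)
m=(P[...,2]>70)&(P[...,2]<230)&(P[...,0]<508)&(P[...,1]<0)&(P[...,1]>-170)
for a in range(-120,-20,10):
    k=m&(P[...,1]>a)&(P[...,1]<a+10)
    if k.sum()>10: print(a,P[k][:,0].max(),P[k][P[k][:,0].argmax()].round())
E
```

```text
time: 22.5
position: [593.0, -102.2, 138.3]
orientation: [0.0, 0.999, 0.036, 0.001]
wrist_force: [-0.3, 0.0, -1.7]
opening: 49.6
{'time': 22.5, 'position': [592.975, -102.167, 138.252], 'orientation': [0.0, 0.999, 0.036, 0.001], 'wrist_force': [-0.316, 0.029, -1.704], 'opening': 49.636, 'joints': [-0.368, 0.367, 1.632, 0.0, 1.141, -0.44]}
theta 0.07255257371745635
-60 483.1580480248123 [483. -50. 133.]
-50 490.79263343432604 [491. -41. 122.]
-40 489.9039362764414 [490. -39. 107.]
-30 487.6390935435154 [488. -30. 118.]
```

View pics/w9.png

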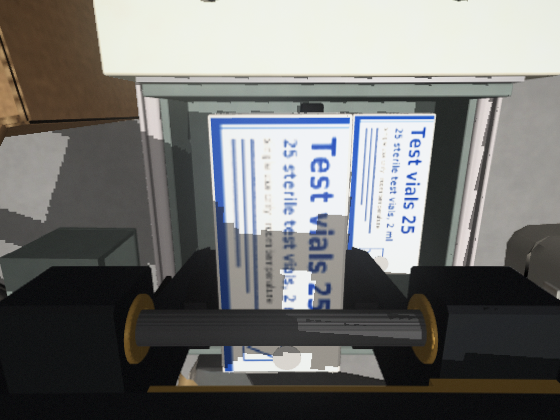

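Run:
```python
from h import *
p=snap('wrist');P=cloud(p); st()
for c in comps(P,48,57,200): print('lower',c)
i=p['pixels'][60:290,130:520]; 
print(atz(p,[[354,116],[349,248],[435,116],[420,272]],53).round(1))
cv2.imwrite('pics/w9c.png',cv2.resize(i,None,fx=2,fy=2))
```

```text
{'time': 22.65, 'position': [593.747, -102.18, 137.903], 'orientation': [0.0, 0.999, 0.037, 0.001], 'wrist_force': [-1.247, 0.21, -1.125], 'opening': 49.537, 'joints': [-0.367, 0.369, 1.631, 0.0, 1.141, -0.44]}
lower ([77, 0, 40, 120, 771], [482.7, -11.7], [3.3, 63.8], 10.5, [482.5, -10.7, 52.9])
lower ([141, 96, 43, 184, 4516], [518.2, -86.9], [14.8, 117.3], 4.0, [518.5, -80.9, 54.5])
lower ([440, 98, 55, 168, 4750], [706.9, -69.7], [18.3, 108.0], 6.1, [705.5, -65.2, 54.3])
lower ([346, 113, 89, 162, 11450], [659.0, -80.5], [50.1, 106.1], 4.0, [659.4, -72.9, 52.5])
lower ([4, 249, 103, 17, 556], [446.2, -132.4], [8.5, 62.6], 86.4, [448.4, -132.6, 52.7])
lower ([541, 251, 19, 42, 439], [777.8, -122.3], [27.1, 5.3], 85.2, [777.7, -122.7, 52.2])
[[ 631.9  -30.9   53. ]
 [ 639.8 -115.2   53. ]
 [ 679.9  -27.5   53. ]
 [ 689.9 -129.1   53. ]]
```

View pics/w9c.png

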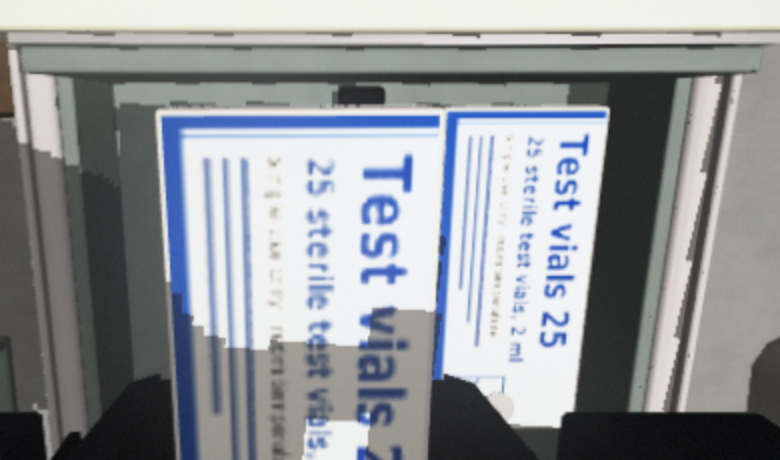

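```bash
python3 -m handwheel '[[1,-0.3,0,-1,0],[1,0,0,-2,0],[1,0,0,-2,0],[1,0,0,-1.5,0],[1,0,0,-1,0],[1,0,0,0,0],[1,0,0,0,0]]'
```

```text
time: 23.23
position: [589.5, -101.9, 61.7]
orientation: [-0.0, 0.999, 0.037, -0.001]
wrist_force: [-0.8, -0.9, -0.3]
opening: 49.6
```

```bash
python3 -m handwheel '[[1,0,0,-0.9,0],[1,0,0,0,0],[1,-0.4,0,0,0],[1,-0.4,0,0,0],[1,-0.3,0,0,0],[1,0,0,0,0],[1,0,0,0,0]]'
```

```text
time: 23.82
position: [578.3, -102.0, 53.5]
orientation: [-0.0, 0.999, 0.036, -0.0]
wrist_force: [0.5, 0.8, -1.3]
opening: 49.6
```

```bash
python3 -m handwheel '[[1,0,0,-0.9,0],[1,0,0,0,0],[-0.42,0,0,0,0],[-0.42,0,0,0,0],[-0.42,0,0,0,0],[-0.42,0,0,0,0],[-0.42,0.4,0,0.3,0],[-0.42,0.4,0,0,0],[-0.42,0.1,0,0,0],[-0.42,0,0,0,0]]'
```

```text
time: 24.65
position: [588.1, -102.0, 47.5]
orientation: [0.0, 0.999, 0.037, 0.0]
wrist_force: [0.3, -0.6, 0.1]
opening: 62.5
```

```bash
python3 -m handwheel '[[-0.42,0,0,1,0],[-0.42,0,0,2,0],[-0.42,0,0,3,0],[-0.42,0,0,4,0],[-0.42,0,0,4,0],[-0.42,0,0,2,0],[-0.42,0,0,0,0]]'
python3 - <<'E'
from h import *
s=st(); p=snap('wrist','w10'); P=cloud(p)
for c in comps(P,48,57,1000): print('lower',c)
t=snap('top','t10');P=cloud(t)
for c in comps(P,36,50,300,(P[...,0]<600)&(abs(P[...,1])<430)): print('c',c)
for c in comps(P,57,67,200,(P[...,0]<500)&(P[...,1]<-100)): print('rack',c)
E
```

```text
time: 25.23
position: [591.1, -103.2, 215.0]
orientation: [0.002, 0.999, 0.037, 0.005]
wrist_force: [0.7, -0.3, 0.9]
opening: 62.4
{'time': 25.233, 'position': [591.051, -103.173, 215.002], 'orientation': [0.002, 0.999, 0.037, 0.005], 'wrist_force': [0.742, -0.31, 0.94], 'opening': 62.355, 'joints': [-0.37, 0.268, 1.592, 0.0, 1.27, -0.444]}
lower ([180, 89, 257, 156, 6108], [612.8, -80.8], [203.5, 131.3], 3.7, [616.1, -84.8, 54.2])
lower ([237, 110, 61, 123, 7165], [579.9, -85.6], [50.1, 105.8], 4.0, [579.8, -82.6, 52.5])
lower ([328, 110, 67, 124, 7272], [658.8, -80.7], [50.5, 107.3], 4.2, [658.0, -77.5, 52.5])
c ([389, 224, 39, 22, 670], [434.7, -378.1], [50.1, 105.1], 5.3, [434.7, -377.3, 43.3])
c ([157, 233, 39, 20, 387], [422.0, 275.5], [105.4, 50.2], 81.8, [428.6, 291.0, 42.9])
rack ([326, 218, 34, 25, 523], [450.3, -190.8], [61.9, 94.0], 3.2, [448.4, -197.5, 62.1])
```

View pics/w10.png

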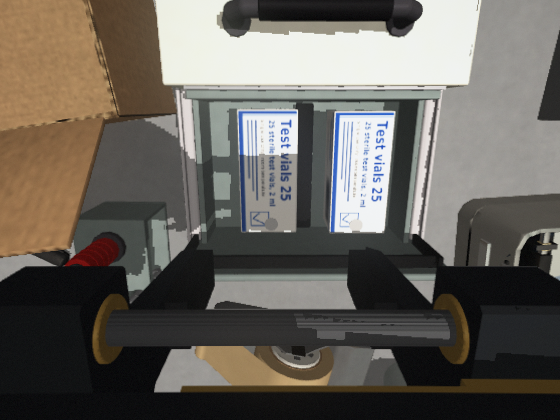

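View pics/t10.png

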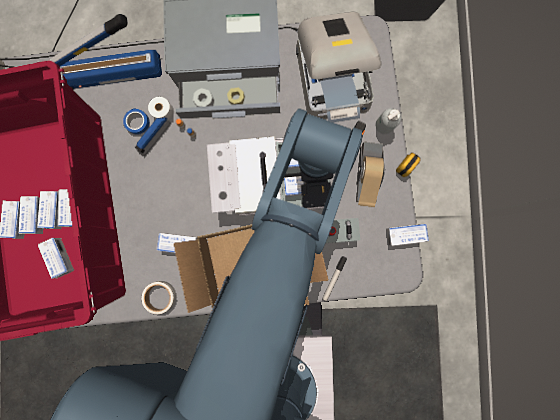

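```bash
python3 -m handwheel '[[-0.6,-0.8,-1.5,0,0],[-0.6,-1.7,-3,0,0.02],[-0.6,-1.7,-3,0,0],[-0.6,-1.7,-3,0,0],[-0.6,-1.7,-3,0,0],[-0.6,-1.7,-3,0,0],[-0.6,-1.7,-3,0,0],[-0.6,-1.7,-3,0,0],[-0.6,-1.7,-3,0,0],[-0.6,-1.2,-2,0,0],[-0.6,0,0,0,0],[-0.6,0,0,0,0]]'
python3 - <<'E'
from h import *
s=st(); q=s['orientation']; print('theta',2*np.arctan2(q[2],q[1]))
p=snap('wrist','w11'); P=cloud(p)
for c in comps(P,38,47,300): print('carton',c)
E
```

```text
time: 26.33
position: [430.4, -377.0, 205.4]
orientation: [-0.002, 0.999, 0.045, -0.001]
wrist_force: [-0.4, 0.8, 0.3]
opening: 70.5
{'time': 26.333, 'position': [430.36, -377.02, 205.365], 'orientation': [-0.002, 0.999, 0.045, -0.001], 'wrist_force': [-0.397, 0.773, 0.292], 'opening': 70.488, 'joints': [-0.927, 0.228, 1.661, 0.0, 1.256, -1.017]}
theta 0.09015690848488082
carton ([401, 37, 45, 66, 1503], [530.6, -265.0], [47.9, 19.3], 81.6, [531.3, -264.9, 41.7])
carton ([256, 136, 60, 119, 6776], [433.9, -378.0], [50.1, 106.3], 5.5, [433.6, -375.2, 42.5])
carton ([473, 196, 39, 67, 391], [619.9, -392.6], [29.0, 61.5], 14.6, [614.3, -381.4, 42.5])
```

View pics/w11.png

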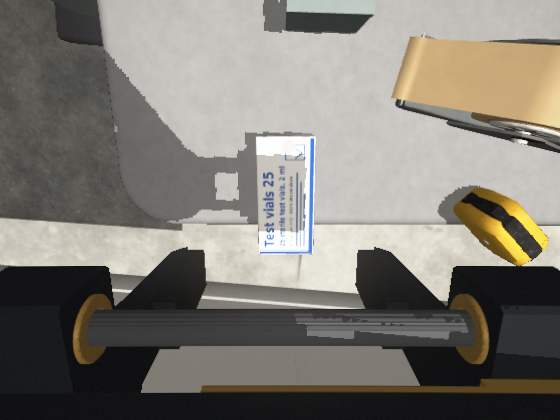

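```bash
python3 -m handwheel '[[-0.6,0.35,-0.1,-3,0.005],[-0.6,0,0,-4,0],[-0.6,0,0,-4,0],[-0.6,0,0,-3.5,0],[-0.6,0,0,-2,0],[-0.6,0,0,-1.1,0],[-0.6,0,0,0,0],[1,0,0,0,0],[1,0,0,0,0],[1,0,0,0,0],[1,0,0,0,0],[1,0,0,0,0]]'
```

```text
time: 27.38
position: [436.3, -379.0, 33.4]
orientation: [0.001, 0.999, 0.049, 0.001]
wrist_force: [1.2, 1.8, 6.7]
opening: 49.8
```

```bash
python3 -m handwheel '[[1,0,0,2,0],[1,0,0,4,0],[1,0,0,4,0],[1,0.8,1,4,0],[1,2.2,2.9,2,-0.02],[1,2.2,2.9,0,0],[1,2.2,2.9,0,0],[1,2.2,2.9,0,0],[1,2.2,2.9,0,0],[1,2.2,2.9,0,0],[1,2.2,2.9,0,0],[1,2.2,2.9,0,0]]'
python3 -m handwheel '[[1,2.2,2.9,0,0],[1,2.0,2.6,0,0],[1,0,0,0,0],[1,0,0,0,0],[1,0,0,0,0]]'
python3 - <<'E'
from h import *
s=st(); q=s['orientation']; print('theta',2*np.arctan2(q[2],q[1]))
p=snap('wrist','w12'); P=cloud(p)
for c in comps(P,48,57,1000): print('lower',c)
E
```

```text
time: 28.38
position: [620.0, -134.6, 191.8]
orientation: [0.0, 0.999, 0.039, 0.0]
wrist_force: [0.0, -0.5, -0.7]
opening: 50.1
time: 28.8
position: [660.7, -81.4, 191.1]
orientation: [0.0, 0.999, 0.039, -0.0]
wrist_force: [0.7, -0.2, -1.3]
opening: 50.1
{'time': 28.8, 'position': [660.745, -81.404, 191.132], 'orientation': [0.0, 0.999, 0.039, -0.0], 'wrist_force': [0.686, -0.175, -1.319], 'opening': 50.136, 'joints': [-0.3, 0.438, 1.418, -0.001, 1.286, -0.378]}
theta 0.07840904552375356
lower ([80, 124, 42, 142, 3108], [518.4, -89.2], [14.9, 116.7], 4.1, [518.9, -84.8, 54.2])
lower ([143, 131, 71, 131, 7660], [580.1, -85.1], [50.1, 107.6], 3.8, [579.1, -79.7, 52.5])
```

View pics/w12.png

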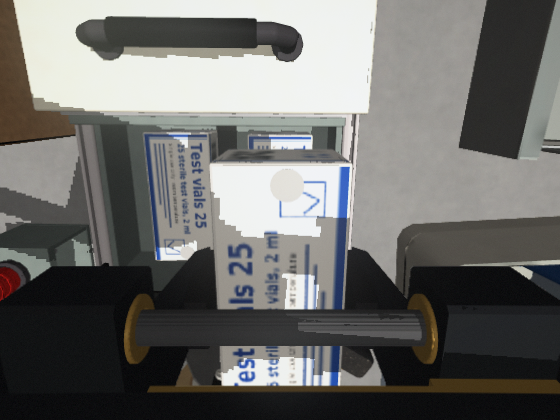

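```bash
python3 -m handwheel '[[1,-0.1,0.1,-2,-0.005],[1,0,0,-3,0],[1,0,0,-2.5,0],[1,0,0,-1.5,0],[1,0,0,-0.5,0],[1,0,0,0,0],[1,0,0,0,0]]'
```

```text
time: 29.43
position: [660.7, -80.9, 97.3]
orientation: [0.0, 0.999, 0.036, 0.001]
wrist_force: [0.5, 0.7, -0.2]
opening: 49.9
```

```bash
python3 -m handwheel '[[1,0,0,-0.6,0],[1,0,0,-0.3,0],[1,0,0,0,0],[-0.22,0,0,0,0],[-0.22,0,0,0,0],[-0.22,0,0,0,0],[-0.22,0,0,1,0],[-0.22,0,0,2,0],[-0.22,0,0,3,0],[-0.22,0,0,4,0],[-0.22,0,0,2,0],[-0.22,0,0,0,0]]'
python3 - <<'E'
from h import *
s=st(); p=snap('wrist','w13'); P=cloud(p)
for c in comps(P,88,103,1000): print('upper',c)
for c in comps(P,48,57,1000): print('lower',c)
t=snap('top','t13');P=cloud(t)
for c in comps(P,36,50,300,(P[...,0]<600)&(abs(P[...,1])<430)): print('c',c)
E
```

```text
time: 30.43
position: [663.6, -80.9, 215.3]
orientation: [0.002, 0.999, 0.037, 0.006]
wrist_force: [0.0, -0.3, 0.1]
opening: 53.8
{'time': 30.433, 'position': [663.554, -80.935, 215.32], 'orientation': [0.002, 0.999, 0.037, 0.006], 'wrist_force': [0.03, -0.318, 0.086], 'opening': 53.782, 'joints': [-0.299, 0.413, 1.401, 0.0, 1.315, -0.372]}
upper ([446, 0, 37, 147, 1646], [779.4, 21.2], [2.4, 92.8], 1.9, [779.4, 23.1, 95.7])
upper ([0, 21, 42, 122, 1591], [481.6, -6.4], [12.0, 77.2], 4.2, [482.3, -10.5, 95.1])
upper ([75, 112, 259, 13, 2946], [608.3, -18.8], [175.7, 8.3], 4.1, [606.3, -19.0, 94.3])
upper ([239, 133, 71, 138, 9183], [659.4, -78.8], [50.2, 106.5], 4.1, [659.2, -75.2, 95.5])
lower ([307, 113, 36, 150, 2335], [707.0, -74.6], [132.1, 24.0], 88.4, [706.3, -72.3, 54.7])
lower ([90, 124, 94, 139, 2963], [524.1, -99.7], [56.1, 135.7], 26.6, [521.8, -91.6, 54.1])
lower ([148, 130, 68, 121, 7003], [580.3, -85.2], [50.4, 107.4], 4.1, [580.4, -81.7, 52.4])
c ([157, 233, 39, 20, 386], [422.2, 275.5], [104.6, 50.2], 82.1, [428.5, 291.3, 42.8])
```

View pics/w13.png

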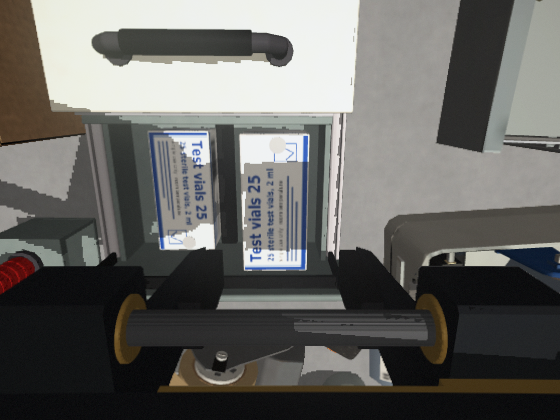

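```bash
python3 -m handwheel '[[-0.6,-0.8,1.5,2,0],[-0.6,-2,3.4,1.5,-0.02],[-0.6,-2,3.4,0,-0.02],[-0.6,-2,3.4,0,-0.02],[-0.6,-2,3.4,0,-0.02],[-0.6,-2,3.4,0,-0.02],[-0.6,-2,3.4,0,-0.02],[-0.6,-2,3.4,0,-0.02],[-0.6,-2,3.4,0,-0.02],[-0.6,-2,3.4,0,-0.02],[-0.6,-2,3.4,0,-0.02],[-0.6,-2,2.3,0,-0.02]]'
python3 -m handwheel '[[-0.6,0,0,0,0],[-0.6,0,0,0,0]]'
python3 - <<'E'
from h import *
s=st(); q=s['orientation']; print('theta',2*np.arctan2(q[2],q[1]))
p=snap('wrist','w14'); P=cloud(p)
for c in comps(P,38,47,800): print('carton',c)
E
```

```text
time: 31.53
position: [430.0, 299.4, 240.3]
orientation: [0.0, 0.997, -0.073, -0.001]
wrist_force: [-0.4, 0.7, -0.1]
opening: 70.4
time: 31.7
position: [430.6, 298.2, 240.4]
orientation: [0.001, 0.997, -0.072, -0.001]
wrist_force: [0.2, -0.2, 0.1]
opening: 70.5
{'time': 31.7, 'position': [430.563, 298.249, 240.414], 'orientation': [0.001, 0.997, -0.072, -0.001], 'wrist_force': [0.156, -0.194, 0.099], 'opening': 70.517, 'joints': [0.379, 0.085, 1.751, -0.0, 1.309, 0.522]}
theta -0.14335668299461377
carton ([249, 155, 52, 105, 5198], [420.7, 276.7], [106.3, 50.1], 82.1, [421.1, 279.4, 42.5])
```

View pics/w14.png

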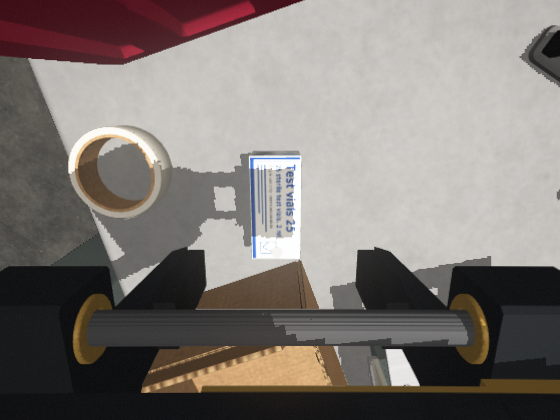

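```bash
python3 -m handwheel '[[-0.6,-0.65,0.25,-2.4,0],[-0.6,0,0,-4,0],[-0.6,0,0,-4,0],[-0.6,0,0,-4,0],[-0.6,0,0,-4,0],[-0.6,0,0,-2,0],[-0.6,0,0,-1,0],[-0.6,0,0,0,0]]'
```

```text
time: 32.42
position: [424.8, 298.0, 25.2]
orientation: [0.001, 0.997, -0.074, -0.002]
wrist_force: [-0.3, -0.5, 0.2]
opening: 70.1
```

```bash
python3 -m handwheel '[[1,0,0,0,0],[1,0,0,0,0],[1,0,0,0,0],[1,0,0,0,0],[1,0,0,0,0]]'
```

```text
time: 32.83
position: [427.4, 300.5, 29.8]
orientation: [-0.001, 0.997, -0.073, 0.002]
wrist_force: [-0.7, -1.2, 7.8]
opening: 49.8
```

```bash
python3 -m handwheel '[[1,0,0,2,0],[1,0,0,4,0],[1,0,0,4,0],[1,0,0,4,0],[1,0,0,4,0],[1,0.8,-1,2.5,0.02],[1,1.45,-3.4,0,0.02],[1,1.45,-3.4,0,0.03],[1,1.45,-3.4,0,0.03],[1,1.45,-3.4,0,0.03],[1,1.45,-3.4,0,0.03],[1,1.45,-3.4,0,0.03]]'
python3 -m handwheel '[[1,1.45,-3.4,0,0.03],[1,1.45,-3.4,0,0],[1,1.45,-3.4,0,0],[1,1.45,-3.4,0,0],[1,1,-1,0,0],[1,0,0,0,0],[1,0,0,0,0],[1,0,0,0,0]]'
python3 - <<'E'
from h import *
s=st(); q=s['orientation']; print('theta',2*np.arctan2(q[2],q[1]))
p=snap('wrist','w15'); P=cloud(p)
for c in comps(P,88,103,1000): print('upper',c)
E
```

```text
time: 33.83
position: [521.2, 84.4, 233.6]
orientation: [0.0, 1.0, 0.022, 0.001]
wrist_force: [0.7, -0.0, -0.8]
opening: 49.7
time: 34.5
position: [588.3, -59.0, 232.9]
orientation: [-0.0, 0.999, 0.037, -0.0]
wrist_force: [-0.0, 0.5, -1.7]
opening: 49.7
{'time': 34.5, 'position': [588.306, -59.038, 232.879], 'orientation': [-0.0, 0.999, 0.037, -0.0], 'wrist_force': [-0.029, 0.467, -1.686], 'opening': 49.713, 'joints': [-0.301, 0.239, 1.589, 0.0, 1.314, -0.375]}
theta 0.07366370990659077
upper ([108, 0, 52, 178, 1474], [476.3, 16.8], [2.4, 122.8], 12.2, [475.6, 20.5, 95.7])
upper ([525, 46, 35, 136, 1650], [779.2, 22.6], [3.8, 95.8], 1.7, [779.6, 16.3, 94.9])
upper ([197, 152, 231, 9, 1886], [608.0, -19.4], [175.2, 7.6], 4.2, [606.4, -19.8, 94.3])
upper ([336, 168, 67, 113, 5226], [658.8, -73.3], [50.3, 95.6], 4.3, [660.2, -59.7, 95.5])
```

View pics/w15.png

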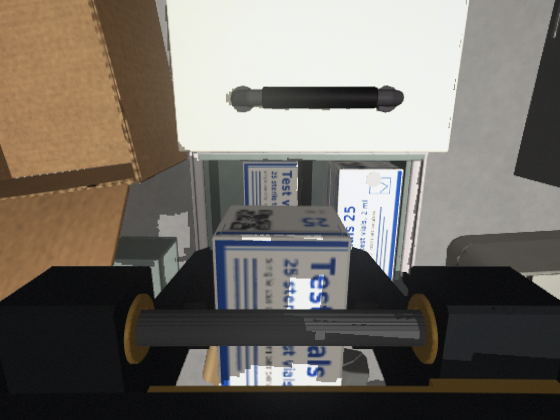

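```bash
python3 -m handwheel '[[1,-0.15,-0.2,-2.5,0],[1,0,0,-3.5,0],[1,0,0,-3,0],[1,0,0,-2.5,0],[1,0,0,-1.5,0],[1,0,0,-0.7,0],[1,0,0,0,0],[1,0,0,0,0]]'
```

```text
time: 35.22
position: [587.7, -61.3, 96.7]
orientation: [0.0, 0.999, 0.037, 0.0]
wrist_force: [0.0, -0.9, -0.3]
opening: 49.7
```

```bash
python3 -m handwheel '[[1,0,0,-0.8,0],[1,0,0,-0.4,0],[1,0,0,0,0],[-0.2,0,0,0,0],[-0.2,0,0,0,0],[-0.2,0,0,0,0],[-0.2,0,0,1,0],[-0.2,0,0,2,0],[-0.2,0,0,3,0],[-0.2,0,0,4,0],[-0.2,0,0,4,0],[-0.2,0,0,0,0]]'
python3 - <<'E'
from h import *
s=st(); p=snap('wrist','w16'); P=cloud(p)
for c in comps(P,88,103,1000): print('upper',c)
m=(P[...,0]>540)&(P[...,0]<690)&(P[...,1]<-25)&(P[...,1]>-135)&(P[...,2]>85); print(np.nanmax(P[m][:,2]))
E
```

```text
time: 36.22
position: [591.9, -63.3, 234.4]
orientation: [0.003, 0.999, 0.037, 0.007]
wrist_force: [1.9, -0.5, 1.5]
opening: 52.9
{'time': 36.217, 'position': [591.859, -63.265, 234.439], 'orientation': [0.003, 0.999, 0.037, 0.007], 'wrist_force': [1.85, -0.499, 1.545], 'opening': 52.861, 'joints': [-0.306, 0.236, 1.589, 0.0, 1.3, -0.379]}
upper ([100, 0, 53, 171, 1437], [477.0, 14.0], [2.4, 117.1], 12.2, [476.1, 17.9, 95.7])
upper ([517, 31, 43, 143, 2027], [779.2, 24.9], [3.7, 100.6], 2.1, [779.2, 25.6, 95.4])
upper ([189, 144, 231, 10, 2042], [608.2, -19.1], [174.9, 8.0], 4.0, [608.3, -19.6, 94.2])
upper ([326, 160, 70, 125, 6117], [659.1, -78.9], [50.4, 106.7], 4.1, [656.8, -65.6, 95.4])
upper ([240, 164, 64, 123, 7454], [587.8, -86.1], [50.1, 106.0], 3.8, [587.5, -82.7, 95.5])
318.762901152529
```

View pics/w16.png

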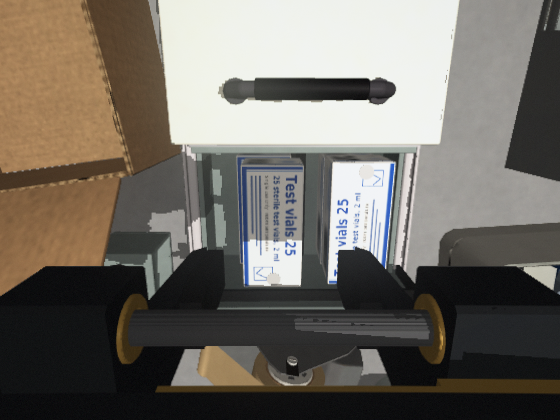

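Run:
```python
from h import *
s=st(); p=snap('wrist'); P=cloud(p)
for c in comps(P,125,150,300,(P[...,1]>-20)&(P[...,0]>540)): print('h',c)
t=snap('top'); P=cloud(t)
for c in comps(P,125,150,60,(P[...,1]>-20)&(P[...,0]>540)): print('ht',c)
```

```text
{'time': 36.267, 'position': [590.563, -62.942, 230.706], 'orientation': [0.002, 0.999, 0.037, 0.005], 'wrist_force': [1.041, -0.29, -0.219], 'opening': 52.595, 'joints': [-0.306, 0.24, 1.593, 0.0, 1.297, -0.379]}
h ([226, 78, 174, 23, 3554], [604.8, 22.0], [108.6, 12.7], 4.1, [604.3, 21.8, 140.3])
ht ([51, 53, 21, 11, 111], [935.9, 574.9], [20.7, 66.6], 5.4, [932.6, 576.5, 138.4])
ht ([241, 74, 36, 5, 66], [861.9, 28.8], [5.8, 94.5], 0.4, [861.4, 29.8, 144.3])
ht ([173, 78, 35, 6, 61], [856.1, 212.6], [3.5, 90.4], 1.4, [856.1, 212.6, 143.9])
ht ([78, 97, 10, 53, 189], [747.7, 502.7], [142.3, 13.8], 9.6, [747.0, 503.3, 137.7])
ht ([0, 100, 56, 18, 261], [791.6, 662.6], [13.6, 167.6], 12.0, [792.7, 656.9, 137.9])
ht ([175, 103, 103, 11, 502], [780.9, 117.8], [14.5, 274.9], 1.9, [780.7, 124.5, 133.8])
ht ([87, 151, 11, 49, 154], [604.3, 478.0], [130.3, 12.7], 9.7, [608.3, 478.8, 138.0])
```

```bash
python3 -m handwheel '[[-0.1,0.1,0.6,0,-0.12],[-0.1,0.1,0.7,0,-0.12],[-0.1,0.1,0.7,0,-0.12],[-0.1,0.1,0.7,0,-0.12],[-0.1,0.1,0.7,0,-0.12],[-0.1,0.1,0.7,0,-0.12],[-0.1,0.1,0.7,0,-0.12],[-0.1,0.1,0.7,0,-0.12],[-0.1,0.1,0.7,0,-0.12],[-0.1,0.1,0.7,0,-0.12],[-0.1,0.1,0.7,0,-0.12],[-0.1,0.1,0.7,0,-0.12]]'
python3 -m handwheel '[[-0.1,0.2,0,0,-0.12],[-0.1,0,0,-2,0],[-0.1,0,0,-3,0],[-0.1,0,0,0,0],[-0.1,0,0,0,0]]'
python3 - <<'E'
from h import *
s=st(); q=s['orientation']; print('theta',2*np.arctan2(q[2],q[1]))
E
```

```text
time: 37.37
position: [598.1, 21.5, 221.5]
orientation: [0.001, 0.773, -0.634, -0.002]
wrist_force: [0.0, 0.4, 0.6]
opening: 48.2
time: 37.78
position: [599.0, 21.3, 170.7]
orientation: [0.002, 0.736, -0.677, -0.003]
wrist_force: [0.5, -0.3, 1.2]
opening: 48.8
{'time': 37.783, 'position': [598.967, 21.337, 170.735], 'orientation': [0.002, 0.736, -0.677, -0.003], 'wrist_force': [0.465, -0.279, 1.164], 'opening': 48.761, 'joints': [-0.162, 0.327, 1.612, 0.0, 1.21, 1.325]}
theta -1.4869774438968837
```

```bash
python3 -m handwheel '[[-0.1,0.6,0.05,-1.5,-0.011],[-0.1,0,0,-1.7,0],[-0.1,0,0,0,0],[1,0,0,0,0],[1,0,0,0,0],[1,0,0,0,0],[1,0,0,0,0],[1,0,0,0,0],[1,0,0,0,0],[1,0,0,0,0],[1,0,0,0,0]]'
```

```text
time: 38.7
position: [607.9, 21.0, 142.7]
orientation: [-0.0, 0.732, -0.681, 0.001]
wrist_force: [-0.8, -2.5, 4.6]
opening: 12.2
```

```bash
python3 -m handwheel '[[1,0.07,-1,0,0],[1,0.11,-1.5,0,0],[1,0.11,-1.5,0,0],[1,0.11,-1.5,0,0],[1,0.11,-1.5,0,0],[1,0.11,-1.5,0,0],[1,0.11,-1.5,0,0],[1,0.07,-1,0,0],[1,0.04,-0.5,0,0],[1,0,0,0,0],[1,0,0,0,0]]'
```

```text
time: 39.62
position: [616.1, -94.6, 142.7]
orientation: [-0.0, 0.732, -0.681, 0.0]
wrist_force: [-1.9, -1.5, 5.9]
opening: 12.0
```

```bash
python3 -m handwheel '[[1,0.02,-0.3,0,0],[1,0.02,-0.3,0,0],[1,0,0,0,0],[1,0,0,0,0]]'
```

```text
time: 39.95
position: [616.5, -99.9, 142.7]
orientation: [-0.0, 0.732, -0.681, 0.0]
wrist_force: [-1.8, -0.0, 5.2]
opening: 11.7
```

```bash
python3 -m handwheel '[[1,0.02,-0.3,0,0],[1,0,0,0,0],[1,0,0,0,0]]'
```

```text
time: 40.2
position: [616.7, -102.2, 142.7]
orientation: [-0.001, 0.732, -0.681, -0.0]
wrist_force: [-1.8, 3.0, 6.3]
opening: 12.3
```

```bash
python3 -m handwheel '[[0.2,0,0,0,0],[0.2,0,0,0,0],[0.2,0,0,0,0],[0.2,0,0,0,0],[0.2,0,0,3,0],[0.2,0,0,4,0],[0.2,-1.5,1.5,4,0],[0.2,-2,3,2,0],[0.2,-2,3,0,0],[0.2,-1,2,0,0],[0.2,0,0,0,0],[0.2,0,0,0,0]]'
python3 - <<'E'
from h import *
s=st(); p=snap('wrist','w17')
for t in ('tongue_pin_hole','tongue_lock'):
    print(t,[(np.round(b['extent']).tolist(),round(b['confidence'],2)) for b in optics.boxes_of(t,p)])
E
```

```text
time: 41.2
position: [552.4, -8.0, 269.0]
orientation: [-0.0, 0.733, -0.68, 0.0]
wrist_force: [0.2, -0.1, -0.6]
opening: 35.1
{'time': 41.2, 'position': [552.378, -7.996, 268.99], 'orientation': [-0.0, 0.733, -0.68, 0.0], 'wrist_force': [0.241, -0.115, -0.65], 'opening': 35.066, 'joints': [-0.229, 0.12, 1.652, -0.0, 1.368, 1.267]}
tongue_pin_hole [([209.0, 0.0, 458.0, 246.0], 0.82)]
tongue_lock [([212.0, 0.0, 460.0, 243.0], 0.95)]
```

View pics/w17.png

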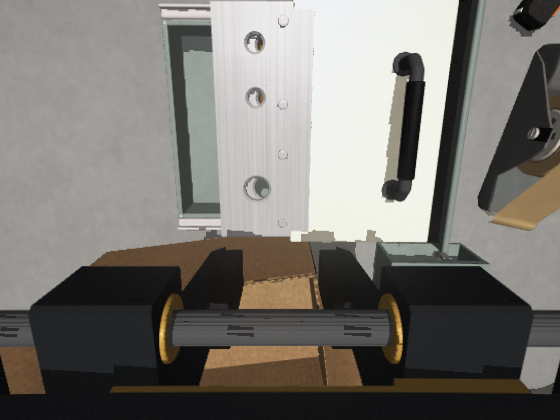

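Run:
```python
from h import *
s=st(); p=snap('wrist')
i=p['pixels']
cs=[(255,43),(256,98),(257,187)]
tiles=[cv2.resize(i[v-22:v+22,u-22:u+22],(260,260),interpolation=cv2.INTER_NEAREST) for u,v in cs]
cv2.imwrite('pics/holes.png',np.hstack(tiles))
print(atz(p,cs,108).round(1))
```

```text
{'time': 41.35, 'position': [553.098, -9.696, 268.456], 'orientation': [0.0, 0.732, -0.681, 0.0], 'wrist_force': [0.677, 0.159, -0.766], 'opening': 35.355, 'joints': [-0.232, 0.123, 1.65, -0.0, 1.368, 1.267]}
[[670.5  19.3 108. ]
 [630.8  16.5 108. ]
 [558.5  11.9 108. ]]
```

View pics/holes.png

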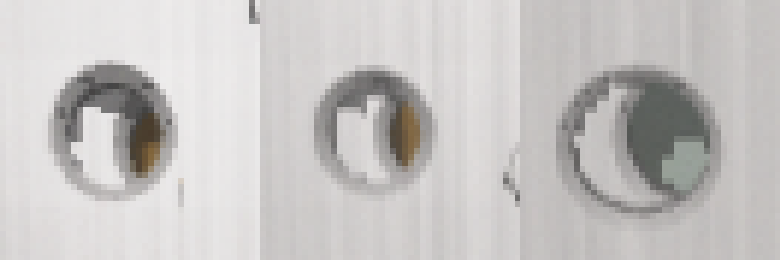

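Run:
```python
from h import *
s=sensors.state(); p=snap('wrist')
f=260/44
def px(c,t): return [c[0]-22+t[0]/f-0.5, c[1]-22+t[1]/f-0.5]
c=[(255,43),(256,98),(257,187)]
W=atz(p,[px(c[0],(113,130)),px(c[1],(115,130)),px(c[2],(118,137))],108)
ex=np.array([np.cos(.0724),np.sin(.0724)]);ey=np.array([-ex[1],ex[0]])
O=605.6*ex-89.9*ey
for w in W: print(w.round(1),'case',((w[:2]-O)@ex).round(1),((w[:2]-O)@ey).round(1))
# ledge left edges at z=101
E=atz(p,[px(c[0],(133,140)),px(c[1],(130,135)),px(c[2],(108,125))],101)
for e,r in zip(E,(6.25,6.25,10.25)):
    # image right = -y world -> left edge is +y ; centre = edge - r*ey
    q=e[:2]-r*ey; print('ledge',q.round(1),'case',((q-O)@ex).round(1),((q-O)@ey).round(1))
```

```text
[670.6  21.8 108. ] case 64.8 63.1
[630.9  18.8 108. ] case 25.0 63.0
[557.7  14.  108. ] case -48.4 63.5
ledge [671.2  13.4] case 64.9 54.8
ledge [631.1  11. ] case 24.6 55.3
ledge [558.6   5.7] case -48.1 55.2
```

```bash
python3 -m handwheel '[[0.2,-1,-1,0,0],[0.2,-2.3,-2.5,0,0],[0.2,-2.3,-2.5,0,0],[0.2,-2.3,-2.5,0,0],[0.2,-2.3,-2.5,0,0],[0.2,-2.3,-2.5,0,0],[0.2,-2.3,-2.5,0,0],[0.2,-1.5,-2,0,0],[0.2,0,0,0,0],[0.2,0,0,0,0],[0.2,0,0,0,0]]'
python3 - <<'E'
from h import *
s=st(); q=s['orientation']; print('theta',2*np.arctan2(q[2],q[1])); p=snap('wrist','w18'); P=cloud(p)
for t in ('pin_grip','shackle_crown','lock_rack'):
    print(t,[(np.round(b['extent']).tolist(),round(b['confidence'],2)) for b in optics.boxes_of(t,p)])
for c in comps(P,57,66,400): print('rack',c)
for c in comps(P,104,118,60): print('pin',c)
for c in comps(P,80,100,60): print('sh',c)
E
```

```text
time: 42.37
position: [389.5, -188.9, 268.7]
orientation: [-0.0, 0.732, -0.681, -0.0]
wrist_force: [-0.1, 0.3, 0.5]
opening: 35.3
{'time': 42.367, 'position': [389.543, -188.903, 268.733], 'orientation': [-0.0, 0.732, -0.681, -0.0], 'wrist_force': [-0.066, 0.316, 0.506], 'opening': 35.301, 'joints': [-0.727, -0.163, 1.931, 0.0, 1.374, 0.772]}
theta -1.499351096232577
pin_grip [([235.0, 105.0, 268.0, 140.0], 0.56)]
shackle_crown [([297.0, 97.0, 309.0, 150.0], 0.69)]
lock_rack [([225.0, 84.0, 339.0, 156.0], 0.8)]
rack ([359, 0, 60, 18, 547], [551.2, -268.7], [11.3, 48.6], 0.3, [553.2, -274.0, 60.2])
rack ([133, 37, 115, 9, 792], [512.3, -98.2], [6.1, 102.4], 4.5, [512.3, -98.2, 59.7])
rack ([0, 40, 116, 5, 455], [503.0, 18.9], [3.7, 102.6], 4.5, [502.4, 20.2, 59.3])
rack ([226, 87, 113, 70, 6007], [448.7, -184.5], [62.9, 104.1], 3.4, [449.9, -185.6, 61.3])
rack ([0, 256, 143, 22, 428], [285.0, 28.1], [1.5, 156.4], 11.5, [285.1, 27.6, 61.6])
pin ([0, 0, 257, 38, 6217], [518.9, -64.4], [25.2, 190.8], 3.3, [521.6, -72.6, 106.8])
pin ([0, 61, 91, 17, 353], [476.1, -0.8], [1.3, 77.0], 12.4, [476.3, -1.3, 111.1])
pin ([234, 110, 28, 28, 582], [446.8, -156.6], [21.1, 21.2], 17.4, [447.1, -156.9, 112.4])
pin ([0, 284, 57, 15, 349], [282.8, 40.6], [2.4, 54.0], 13.1, [282.9, 38.7, 110.8])
sh ([77, 27, 169, 8, 880], [513.8, -84.6], [1.4, 131.2], 4.1, [513.7, -84.5, 90.5])
sh ([0, 66, 92, 18, 444], [472.8, 14.3], [1.4, 86.8], 12.4, [473.4, 12.0, 90.3])
sh ([297, 97, 15, 52, 619], [450.0, -204.2], [44.0, 11.8], 2.5, [450.5, -203.9, 89.9])
sh ([0, 273, 72, 18, 538], [280.8, 49.3], [2.1, 74.3], 11.9, [281.3, 47.1, 89.8])
```

View pics/w18.png

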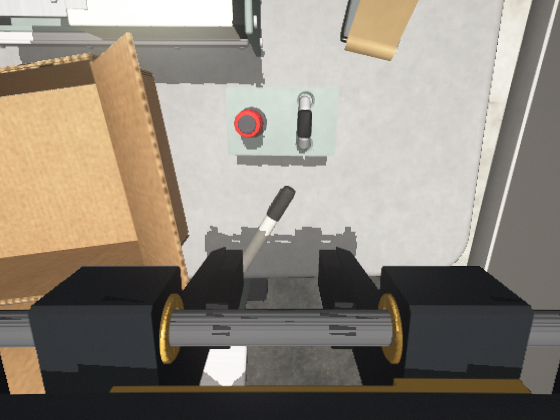

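Run:
```python
from h import *
p=snap('wrist'); P=cloud(p)
cv2.imwrite('pics/flap.png',p['pixels'])
for x in range(330,500,10):
    m=(abs(P[...,0]-x)<5)&(P[...,2]>90)&(P[...,2]<230)&(P[...,1]<-20)&(P[...,1]>-135)
    if m.sum()>5:
        Q=P[m]; i=Q[:,1].argmin(); k=Q[:,2].argmax(); print(x,Q[i].round(1),'zmax',Q[k].round(1))
```

```text
330 [335.  -89.9 146.5] zmax [335.  -89.9 146.5]
340 [ 343.7 -126.4  191.3] zmax [ 343.7 -126.4  191.3]
350 [ 350.  -130.1  193. ] zmax [ 352.3 -128.   194.9]
360 [ 355.9 -128.9  193.5] zmax [ 364.1 -125.6  195.3]
370 [ 366.8 -127.   193.3] zmax [ 370.4 -125.7  195.5]
380 [ 375.3 -125.4  194.2] zmax [ 381.4 -121.4  195.4]
390 [ 385.1 -123.   194.3] zmax [ 389.6 -119.6  195.1]
400 [ 396.  -120.7  192.4] zmax [ 400.5 -117.5  195.8]
410 [ 405.3 -118.3  192.3] zmax [ 405.9 -116.4  195.5]
420 [ 415.1 -116.7  192.4] zmax [ 416.8 -114.4  196.1]
430 [ 427.7 -114.5  193.9] zmax [ 425.6 -113.4  195.8]
440 [ 435.5 -112.4  192.2] zmax [ 445.  -108.5  195.1]
450 [ 446.2 -110.5  192.7] zmax [ 453.1 -107.   196.2]
460 [ 456.4 -107.9  195.3] zmax [ 455.7 -106.8  195.6]
470 [ 467.3 -105.6  194.1] zmax [ 465.1 -104.9  195.4]
480 [ 475.5 -103.9  193. ] zmax [481.3 -99.9 195.6]
490 [ 485.3 -101.6  192.9] zmax [491.4 -99.5 196. ]
```

```bash
python3 -m handwheel '[[0.2,0.5,0.3,0,-0.116],[0.2,0.5,0.3,0,-0.116],[0.2,0.5,0.3,0,-0.116],[0.2,0.5,0.3,0,-0.116],[0.2,0.5,0.3,0,-0.116],[0.2,0.5,0.3,0,-0.116],[0.2,0.5,0.3,0,-0.116],[0.2,0.5,0.3,0,-0.116],[0.2,0.5,0.3,0,-0.116],[0.2,0.5,0.3,0,-0.116],[0.2,0.5,0.2,0,-0.116],[0.2,0.2,0,0,-0.116]]'
python3 -m handwheel '[[0.2,0,0,-2,0],[0.2,0,0,-3,0],[0.2,0,0,-2,0],[0.2,0,0,0,0],[0.2,0,0,0,0]]'
python3 - <<'E'
from h import *
s=st(); q=s['orientation']; print('theta',2*np.arctan2(q[2],q[1])); p=snap('wrist','w19'); P=cloud(p)
for c in comps(P,104,118,60,(abs(P[...,0]-447)<40)&(abs(P[...,1]+157)<40)): print('pin',c)
E
```

```text
time: 43.62
position: [447.4, -155.7, 268.6]
orientation: [-0.0, -0.124, 0.992, 0.0]
wrist_force: [-0.4, -0.2, 0.5]
opening: 35.2
time: 44.03
position: [446.3, -155.8, 198.1]
orientation: [-0.001, -0.126, 0.992, 0.001]
wrist_force: [0.1, -0.2, 0.1]
opening: 35.2
{'time': 44.033, 'position': [446.319, -155.843, 198.084], 'orientation': [-0.001, -0.126, 0.992, 0.001], 'wrist_force': [0.139, -0.196, 0.052], 'opening': 35.154, 'joints': [-0.588, 0.016, 1.914, 0.0, 1.214, 2.301]}
theta 3.394284373633248
pin ([263, 201, 32, 34, 854], [447.1, -156.3], [20.8, 21.4], 15.9, [447.4, -157.8, 112.1])
```

View pics/w19.png

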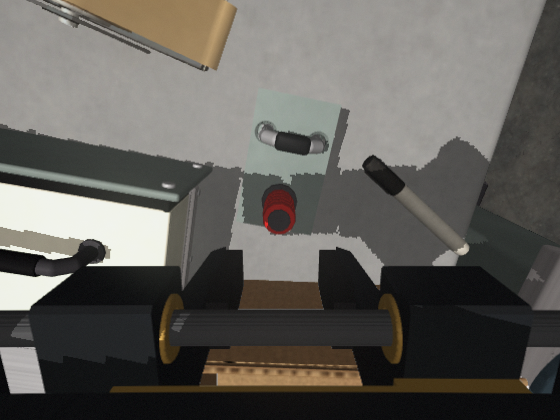

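```bash
python3 -m handwheel '[[0.2,0.06,-0.12,-1.5,0],[0.2,0,0,-2,0],[0.2,0,0,-2,0],[0.2,0,0,-1.5,0],[0.2,0,0,0,0]]'
python3 -m handwheel '[[0.2,0,0,-1.5,0],[0.2,0,0,-1.2,0],[0.2,0,0,-0.6,0],[0.2,0,0,0,0],[0.2,0,0,0,0]]'
```

```text
time: 44.5
position: [446.8, -157.4, 127.8]
orientation: [-0.001, -0.126, 0.992, 0.001]
wrist_force: [-0.5, 0.8, -0.5]
opening: 35.4
time: 44.92
position: [448.0, -158.3, 97.0]
orientation: [0.001, -0.126, 0.992, -0.0]
wrist_force: [0.2, -0.6, 0.2]
opening: 35.5
```

```bash
python3 -m handwheel '[[0.2,-0.08,0.15,-0.5,0],[0.2,0,0,0,0],[1,0,0,0,0],[1,0,0,0,0],[1,0,0,0,0],[1,0,0,0,0],[1,0,0,0,0]]'
```

```text
time: 45.5
position: [446.7, -156.5, 91.1]
orientation: [0.0, -0.125, 0.992, -0.0]
wrist_force: [0.0, -0.0, 3.0]
opening: 21.1
```

```bash
python3 -m handwheel '[[1,0,0,1,0],[1,0,0,2,0],[1,0,0,3,0],[1,0,0,3,0],[1,0,0,2,0],[1,0,0,2,0],[1,0,0,0,0]]'
python3 -m handwheel '[[1,0.8,1.2,0,0.116],[1,0.8,1.2,0,0.116],[1,0.8,1.2,0,0.116],[1,0.8,1.2,0,0.116],[1,0.8,1.2,0,0.116],[1,0.8,1.2,0,0.116],[1,0.8,1.2,0,0.116],[1,0.8,1.2,0,0.116],[1,0.8,1.2,0,0.116],[1,0.8,1.2,0,0.116],[1,0.8,1.2,0,0.116],[1,0.8,1.2,0,0.116]]'
python3 - <<'E'
from h import *
s=st(); q=s['orientation']; print('theta',2*np.arctan2(q[2],q[1])); snap('wrist','w20')
E
```

```text
time: 46.08
position: [448.2, -157.6, 225.2]
orientation: [0.003, -0.126, 0.992, -0.002]
wrist_force: [0.3, -0.5, -1.2]
opening: 21.0
time: 47.08
position: [541.8, -11.7, 219.1]
orientation: [0.001, 0.734, -0.679, -0.001]
wrist_force: [-0.5, 0.4, -2.0]
opening: 21.2
{'time': 47.083, 'position': [541.827, -11.658, 219.091], 'orientation': [0.001, 0.734, -0.679, -0.001], 'wrist_force': [-0.545, 0.413, -1.983], 'opening': 21.189, 'joints': [-0.241, 0.147, 1.727, -0.0, 1.27, 1.252]}
theta -1.49225332973816
```

View pics/w20.png

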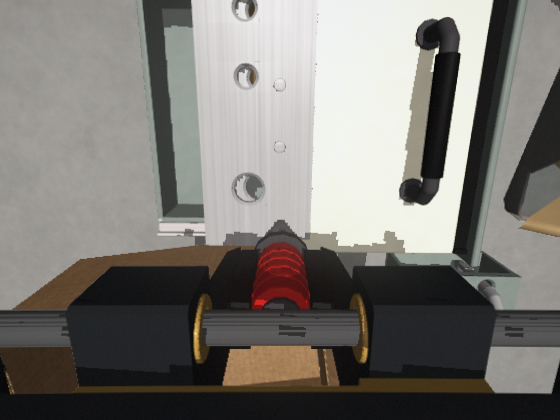

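Run:
```python
from h import *
s=st(); p=snap('wrist'); i=p['pixels']
c=(249,187); r=30
np.save('pics/T.npy',p['T'])
cv2.imwrite('pics/hole2.png',cv2.resize(i[c[1]-r:c[1]+r,c[0]-r:c[0]+r],(600,600),interpolation=cv2.INTER_NEAREST))
```

```text
{'time': 47.133, 'position': [542.843, -9.878, 219.251], 'orientation': [-0.0, 0.737, -0.676, -0.001], 'wrist_force': [-0.969, 0.04, -1.988], 'opening': 21.344, 'joints': [-0.238, 0.149, 1.725, 0.001, 1.27, 1.246]}
```

View pics/hole2.png

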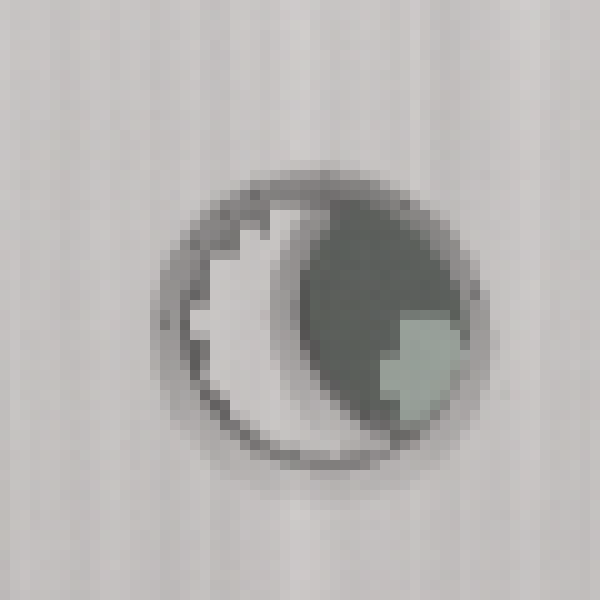

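Run:
```python
from h import *
p=snap('wrist'); print(np.abs(p['T']-np.load('pics/T.npy')).max())
p['T']=np.load('pics/T.npy')
ey=np.array([-.0724,.9974])
print(atz(p,[[250.6,189.8]],108), atz(p,[[250.6+24/2/1e9,189.8]],108))
e=atz(p,[[245.5,187.5]],101)[0]; print('ledge', e[:2]-12.25*ey)
e=atz(p,[[248.3,187.5]],99)[0]; print('ledge', e[:2]-10.25*ey)
st()
```

```text
1.5946604110122644
[[556.3621739   13.98772124 108.        ]] [[556.3621739   13.98772123 108.        ]]
ledge [557.0002075    6.08099377]
ledge [556.57460099   6.19442909]
{'time': 47.233, 'position': [541.755, -11.733, 219.281], 'orientation': [0.001, 0.732, -0.681, -0.001], 'wrist_force': [-0.403, 0.394, -2.349], 'opening': 21.162, 'joints': [-0.241, 0.147, 1.727, -0.0, 1.27, 1.258]}
```

```bash
python3 -m handwheel '[[1,1.0,1.6,0,-0.006],[1,0.5,0.55,0,0],[1,0,0,-1,0],[1,0,0,-1,0],[1,0,0,0,0],[1,0,0,0,0]]'
```

```text
time: 47.73
position: [556.1, 8.6, 199.1]
orientation: [0.001, 0.73, -0.683, -0.001]
wrist_force: [0.5, -0.1, -1.6]
opening: 21.3
```

```bash
python3 -m handwheel '[[1,0.05,0.12,-0.5,0],[1,0,0,-0.5,0],[1,0,0,-0.5,0],[1,0,0,-0.5,0],[1,0,0,0,0]]'
python3 - <<'E'
from h import *
st(); snap('wrist','w21')
E
```

```text
time: 48.15
position: [557.2, 10.4, 179.3]
orientation: [0.001, 0.73, -0.683, -0.001]
wrist_force: [0.3, 0.5, -2.1]
opening: 20.9
{'time': 48.15, 'position': [557.151, 10.355, 179.349], 'orientation': [0.001, 0.73, -0.683, -0.001], 'wrist_force': [0.273, 0.483, -2.146], 'opening': 20.912, 'joints': [-0.194, 0.226, 1.721, -0.0, 1.196, 1.31]}
```

View pics/w21.png

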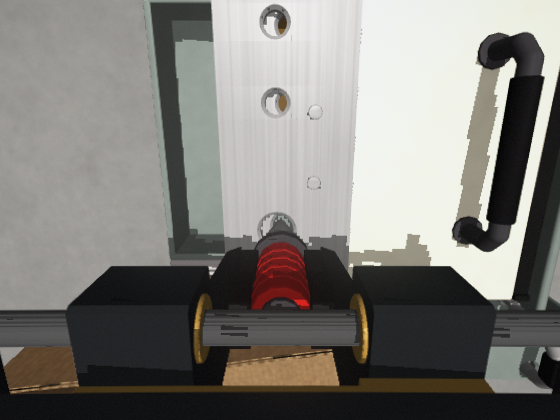

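```bash
python3 -m handwheel '[[1,0,-0.05,-0.5,0],[1,0,-0.05,-0.5,0],[1,0,-0.05,-0.5,0],[1,0,0,0,0]]'
```

```text
time: 48.53
position: [557.1, 9.0, 164.4]
orientation: [0.0, 0.73, -0.683, -0.001]
wrist_force: [-0.9, 1.1, -2.1]
opening: 21.4
```

```bash
python3 -m handwheel '[[1,0,-0.08,-0.4,0],[1,0,-0.08,-0.4,0],[1,0,0,0,0]]'
```

```text
time: 48.78
position: [557.3, 7.6, 156.9]
orientation: [0.0, 0.73, -0.683, -0.001]
wrist_force: [-2.4, 3.0, -2.2]
opening: 20.8
```

```bash
python3 -m handwheel '[[1,-0.04,-0.05,-0.4,0],[1,0,-0.05,-0.4,0],[1,0,0,-0.3,0],[1,0,0,0,0]]'
```

```text
time: 49.12
position: [556.9, 6.2, 146.4]
orientation: [0.001, 0.73, -0.683, -0.001]
wrist_force: [-3.7, 1.0, 0.1]
opening: 21.0
```

```bash
python3 -m handwheel '[[1,-0.06,0,-0.3,0],[1,-0.04,0,-0.3,0],[1,0,0,0,0]]'
```

```text
time: 49.37
position: [556.5, 5.9, 140.9]
orientation: [0.0, 0.73, -0.683, 0.0]
wrist_force: [-2.1, 0.4, 1.0]
opening: 21.1
```

```bash
python3 -m handwheel '[[1,-0.03,0,-0.3,0],[1,0,0,-0.2,0],[1,0,0,0,0]]'
```

```text
time: 49.62
position: [556.4, 5.9, 137.0]
orientation: [0.0, 0.73, -0.683, 0.0]
wrist_force: [-8.3, 1.9, 11.0]
opening: 20.7
```

```bash
python3 -m handwheel '[[1,-0.05,0,-0.05,0],[1,0,0,0,0],[0.4,0,0,0,0],[0.4,0,0,0,0],[0.4,0,0,0,0],[0.2,0,0,0,0],[0.2,0,0,2,0],[0.2,0,0,3,0],[0.2,-1,0,3,0],[0.2,-2,-0.5,2,0],[0.2,0,0,0,0]]'
python3 - <<'E'
from h import *
st(); p=snap('wrist','w22'); P=cloud(p)
for c in comps(P,150,165,60,(abs(P[...,0]-557)<40)&(abs(P[...,1]-7)<40)): print('pin',c)
E
```

```text
time: 50.53
position: [526.4, 0.5, 239.7]
orientation: [-0.001, 0.73, -0.683, 0.003]
wrist_force: [0.3, -0.2, 0.1]
opening: 35.2
{'time': 50.533, 'position': [526.396, 0.49, 239.743], 'orientation': [-0.001, 0.73, -0.683, 0.003], 'wrist_force': [0.347, -0.182, 0.054], 'opening': 35.235, 'joints': [-0.224, 0.085, 1.752, -0.001, 1.298, 1.28]}
pin ([258, 159, 34, 35, 946], [556.7, 7.3], [21.0, 20.7], 3.9, [557.4, 7.2, 158.3])
```

View pics/w22.png

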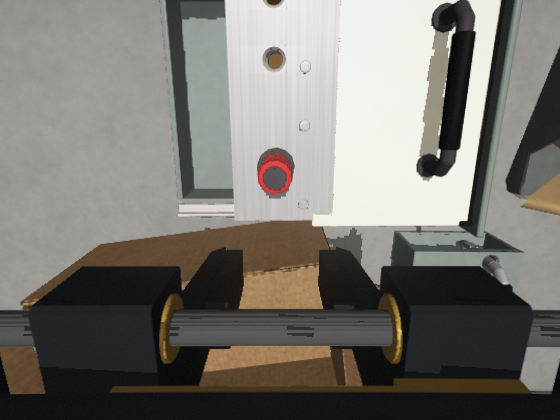

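```bash
python3 -m handwheel '[[-0.5,-0.6,-1.6,0.5,-0.12],[-0.5,-0.6,-1.6,0.5,-0.12],[-0.5,-0.6,-1.6,0.5,-0.12],[-0.5,-0.6,-1.6,0.5,-0.12],[-0.5,-0.6,-1.6,0,-0.12],[-0.5,-0.6,-1.6,0,-0.12],[-0.5,-0.6,-1.6,0,-0.12],[-0.5,-0.6,-1.6,0,-0.12],[-0.5,-0.6,-1.6,0,-0.12],[-0.5,-0.6,-1.6,0,-0.12],[-0.5,-0.6,-1.6,0,-0.12],[-0.5,-0.6,-1.6,0,-0.12]]'
python3 -m handwheel '[[-0.5,-0.3,-1,0,-0.12],[-0.5,0,0,-2,0],[-0.5,0,0,-3,0],[-0.5,0,0,0,0],[-0.5,0,0,0,0],[-0.5,0,0,0,0]]'
python3 - <<'E'
from h import *
s=st(); q=s['orientation']; print('theta',2*np.arctan2(q[2],q[1])-2*np.pi); p=snap('wrist','w23'); P=cloud(p)
for lo in (64,70,76,82,88): 
  for c in comps(P,lo,lo+6,30,(abs(P[...,0]-450)<40)&(abs(P[...,1]+204)<25)): print('sh',lo,c)
e=(P[...,2]>66)&(abs(P[...,0]-450)<45)&(abs(P[...,1]+204)<25)
Q=P[e]; print(np.percentile(Q[:,0],[1,99]),np.percentile(Q[:,1],[1,99]),np.percentile(Q[:,2],[1,99]))
i=p['pixels']; cv2.imwrite('pics/w23c.png',cv2.resize(i[60:260,180:400],None,fx=3,fy=3))
E
```

```text
time: 51.58
position: [453.4, -191.5, 253.4]
orientation: [-0.001, -0.096, 0.995, 0.001]
wrist_force: [-0.0, 0.4, 0.4]
opening: 66.0
time: 52.08
position: [451.0, -200.9, 205.4]
orientation: [-0.0, -0.039, 0.999, 0.0]
wrist_force: [-0.3, -0.1, 0.6]
opening: 65.6
{'time': 52.083, 'position': [451.049, -200.865, 205.357], 'orientation': [-0.0, -0.039, 0.999, 0.0], 'wrist_force': [-0.313, -0.127, 0.599], 'opening': 65.636, 'joints': [-0.66, 0.054, 1.859, 0.0, 1.229, 2.404]}
theta -3.0637824297965754
sh 76 ([252, 194, 10, 12, 49], [469.9, -205.0], [9.2, 5.2], 63.3, [470.0, -205.2, 79.8])
sh 76 ([302, 194, 10, 14, 55], [430.3, -206.7], [5.8, 9.5], 26.2, [430.3, -207.6, 80.0])
sh 82 ([254, 194, 56, 16, 236], [449.8, -205.1], [41.4, 10.6], 4.2, [450.8, -206.5, 85.1])
sh 88 ([261, 196, 42, 18, 550], [449.9, -204.1], [30.1, 12.5], 1.1, [449.8, -204.7, 92.0])
[406.02989775 494.31721917] [-228.60037689 -190.47855949] [ 88.71407902 288.10893946]
```

View pics/w23c.png

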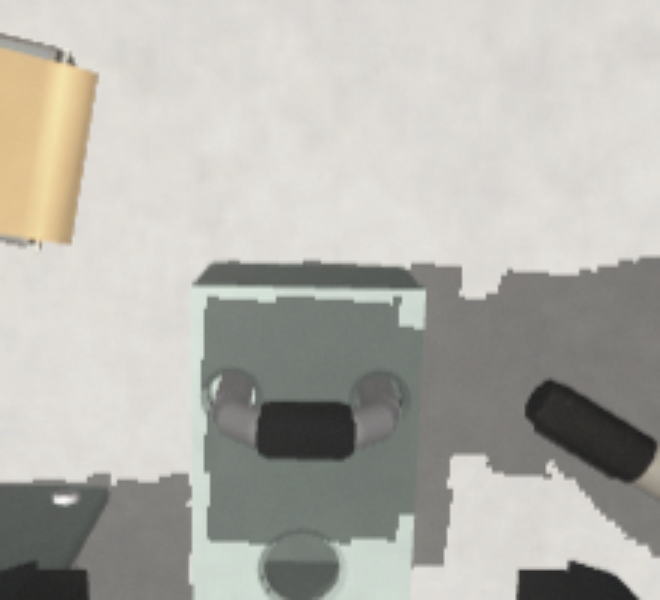

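```bash
python3 -m handwheel '[[-0.5,-0.1,-0.38,-2,-0.025],[-0.5,0,0,-3,0],[-0.5,0,0,-3,0],[-0.5,0,0,-2,0],[-0.5,0,0,-1,0],[-0.5,0,0,-0.5,0],[-0.5,0,0,0,0]]'
python3 - <<'E'
from h import *
s=st(); q=s['orientation']; print('theta',2*np.arctan2(q[2],q[1])-2*np.pi)
E
```

```text
time: 52.72
position: [450.2, -204.8, 90.5]
orientation: [0.0, -0.026, 1.0, -0.0]
wrist_force: [-0.0, -0.4, 0.5]
opening: 66.2
{'time': 52.717, 'position': [450.155, -204.816, 90.546], 'orientation': [0.0, -0.026, 1.0, -0.0], 'wrist_force': [-0.013, -0.378, 0.474], 'opening': 66.207, 'joints': [-0.667, 0.23, 1.93, -0.0, 0.981, 2.421]}
theta -3.0887503777283003
```

```bash
python3 -m handwheel '[[-0.5,0,0,-0.6,0],[-0.5,0,0,0,0],[1,0,0,0,0],[1,0,0,0,0],[1,0,0,0,0],[1,0,0,0,0],[1,0,0,0,0]]'
```

```text
time: 53.3
position: [450.2, -205.0, 84.9]
orientation: [0.001, -0.026, 1.0, -0.0]
wrist_force: [-0.2, 0.9, 2.2]
opening: 48.4
```

```bash
python3 -m handwheel '[[1,0,0,1,0],[1,0,0,1.5,0],[1,0,0,2,0],[1,0,0,2,0],[1,0,0,2,0],[1,0,0,2,0],[1,0,0,2.5,0],[1,0,0,2,0],[1,0,0,0,0],[1,0,0,0,0]]'
python3 - <<'E'
from h import *
st(); snap('wrist','w24'); p=snap('scene'); i=p['pixels']; cv2.imwrite('pics/s24.png',cv2.resize(i[100:300,250:450],None,fx=3,fy=3))
E
```

```text
time: 54.13
position: [450.1, -204.8, 235.3]
orientation: [0.001, -0.026, 1.0, -0.001]
wrist_force: [0.1, -0.6, -1.3]
opening: 48.4
{'time': 54.133, 'position': [450.064, -204.843, 235.277], 'orientation': [0.001, -0.026, 1.0, -0.001], 'wrist_force': [0.085, -0.614, -1.274], 'opening': 48.378, 'joints': [-0.668, 0.019, 1.83, 0.0, 1.29, 2.421]}
```

View pics/w24.png

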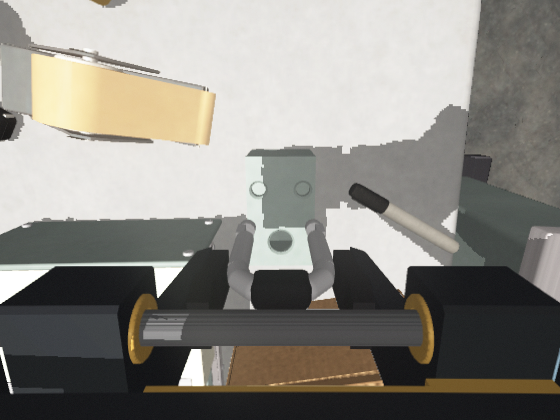

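View pics/s24.png

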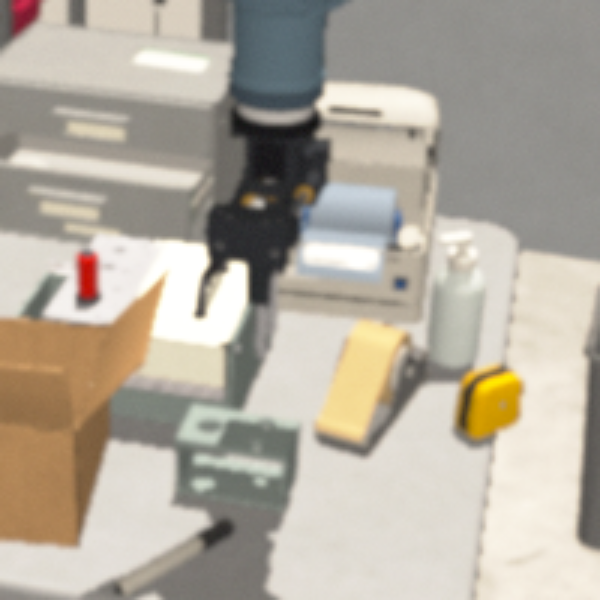

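Run:
```python
from h import *
s=st(); p=snap('wrist'); P=cloud(p)
for lo,hi in ((155,170),(170,190),(190,205),(205,222),(226,250)):
  for c in comps(P,lo,hi,25,(abs(P[...,0]-450)<40)&(abs(P[...,1]+205)<30)): print(lo,c)
```

```text
{'time': 54.233, 'position': [448.993, -204.031, 232.973], 'orientation': [-0.001, -0.026, 1.0, 0.001], 'wrist_force': [0.029, 0.122, -1.734], 'opening': 48.322, 'joints': [-0.668, 0.022, 1.833, 0.0, 1.289, 2.421]}
155 ([305, 219, 18, 16, 147], [429.5, -208.3], [10.6, 5.3], 44.4, [429.9, -208.5, 166.0])
155 ([238, 220, 18, 16, 149], [467.6, -206.2], [5.1, 11.0], 56.0, [467.3, -206.3, 166.0])
170 ([307, 225, 19, 20, 186], [429.0, -208.5], [10.9, 4.6], 22.4, [428.6, -209.4, 182.0])
170 ([235, 226, 19, 20, 186], [468.2, -206.1], [4.7, 10.8], 78.8, [468.6, -207.0, 182.0])
190 ([231, 237, 22, 22, 231], [467.5, -205.9], [5.0, 9.9], 78.2, [467.5, -206.6, 197.8])
190 ([309, 237, 21, 23, 231], [429.6, -207.9], [9.9, 5.1], 25.0, [429.6, -208.8, 197.8])
205 ([195, 247, 55, 28, 607], [474.2, -207.7], [7.2, 24.3], 64.4, [472.2, -208.0, 215.7])
205 ([312, 247, 55, 28, 599], [422.5, -210.1], [24.4, 7.6], 28.5, [424.9, -210.6, 215.6])
205 ([226, 277, 4, 17, 28], [471.9, -196.7], [0.3, 9.1], 3.8, [471.9, -195.7, 219.5])
205 ([332, 277, 4, 18, 27], [423.9, -199.3], [0.4, 8.5], 2.4, [423.8, -198.2, 219.8])
226 ([169, 258, 57, 51, 1594], [476.1, -205.8], [12.4, 25.2], 43.9, [478.3, -208.4, 238.2])
226 ([336, 258, 54, 51, 1543], [421.3, -208.5], [24.8, 11.2], 56.0, [419.0, -211.4, 238.1])
226 ([228, 269, 106, 40, 3318], [448.2, -204.0], [45.1, 11.9], 2.6, [448.3, -205.7, 236.5])
```

```bash
python3 -m handwheel '[[1,0.5,0.7,1,0],[1,1.5,2,1,0.02],[1,2,2.7,0,0],[1,2,2.7,0,0],[1,2,2.7,0,0],[1,2,2.7,0,0],[1,2,2.7,0,0],[1,2,2.7,0,0],[1,2,2.7,0,0],[1,2,2.7,0,0],[1,1.8,2.4,0,0],[1,0.6,1,0,0]]'
python3 -m handwheel '[[1,0,0,0,0],[1,0,0,0,0],[1,0,0,0,0]]'
python3 - <<'E'
from h import *
s=st(); q=s['orientation']; print('theta',2*np.arctan2(q[2],q[1])-2*np.pi); p=snap('wrist','w25')
E
```

```text
time: 55.28
position: [654.9, 76.4, 253.3]
orientation: [-0.0, -0.038, 0.999, 0.001]
wrist_force: [-1.0, -0.4, -1.2]
opening: 47.9
time: 55.53
position: [653.0, 71.6, 253.8]
orientation: [-0.001, -0.036, 0.999, -0.0]
wrist_force: [0.1, -0.4, -0.6]
opening: 48.0
{'time': 55.533, 'position': [652.998, 71.57, 253.805], 'orientation': [-0.001, -0.036, 0.999, -0.0], 'wrist_force': [0.132, -0.356, -0.567], 'opening': 48.041, 'joints': [-0.071, 0.364, 1.388, -0.001, 1.391, 2.999]}
theta -3.0695366772095
```

View pics/w25.png

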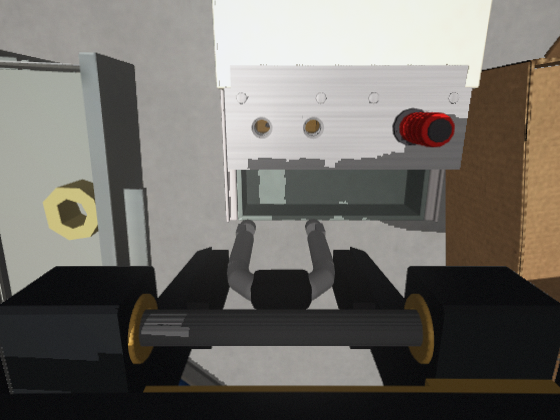

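Run:
```python
from h import *
s=st(); p=snap('wrist'); i=p['pixels']
T=[]
for c in ((261,127),(312,127)):
    t=cv2.resize(i[c[1]-15:c[1]+15,c[0]-15:c[0]+15],(300,300),interpolation=cv2.INTER_NEAREST); T.append(t)
cv2.imwrite('pics/h25.png',np.hstack(T)); np.save('pics/T.npy',p['T'])
P=cloud(p)
for lo,hi in ((172,188),(188,205)):
  for c in comps(P,lo,hi,25,(abs(P[...,0]-652)<40)&(abs(P[...,1]-71)<30)): print(lo,c)
```

```text
{'time': 55.583, 'position': [653.055, 71.254, 254.024], 'orientation': [-0.001, -0.036, 0.999, -0.0], 'wrist_force': [-0.155, 0.59, -0.793], 'opening': 47.982, 'joints': [-0.071, 0.363, 1.388, -0.0, 1.391, 2.999]}
172 ([305, 219, 15, 10, 70], [634.1, 65.6], [9.1, 3.4], 23.4, [634.2, 65.3, 185.3])
172 ([241, 220, 15, 10, 57], [671.6, 68.7], [3.6, 9.1], 76.1, [671.5, 68.2, 184.8])
188 ([236, 223, 19, 19, 185], [672.2, 69.4], [5.1, 11.1], 67.0, [672.8, 68.9, 195.1])
188 ([306, 223, 20, 17, 173], [633.2, 66.6], [10.9, 5.2], 34.0, [632.8, 65.9, 195.4])
```

View pics/h25.png

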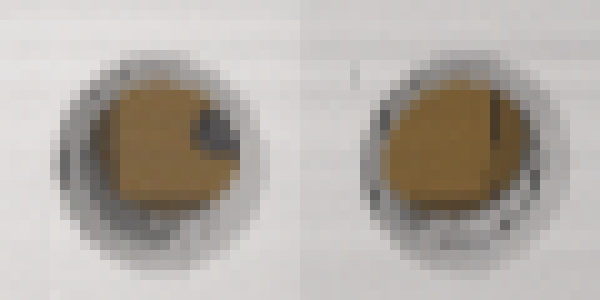

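Run:
```python
from h import *
p=snap('wrist'); p['T']=np.load('pics/T.npy')
W=atz(p,[[261.5,127.6],[312.7,127.6]],108); print(W, W.mean(0), np.linalg.norm(W[0]-W[1]))
st()
```

```text
[[670.93075367  15.66201226 108.        ]
 [631.35133661  12.85512025 108.        ]] [651.14104514  14.25856626 108.        ] 39.678821778323105
{'time': 55.683, 'position': [653.261, 71.09, 254.4], 'orientation': [-0.0, -0.035, 0.999, -0.0], 'wrist_force': [-0.34, 0.317, -1.727], 'opening': 48.055, 'joints': [-0.072, 0.363, 1.388, -0.0, 1.391, 2.999]}
```

```bash
python3 -m handwheel '[[1,-0.05,-1.5,0,0],[1,-0.05,-2.5,0,0],[1,-0.05,-1.5,-2,0],[1,0,-0.3,-2,0],[1,0,0,-1.2,0],[1,0,0,0,0],[1,0,0,0,0]]'
python3 - <<'E'
from h import *
s=st(); q=s['orientation']; print('theta',2*np.arctan2(q[2],q[1])-2*np.pi); p=snap('wrist','w26')
i=p['pixels']; cv2.imwrite('pics/w26c.png',cv2.resize(i[140:300,200:360],None,fx=3.6,fy=3.6))
E
```

```text
time: 56.27
position: [651.7, 14.0, 201.8]
orientation: [-0.001, -0.036, 0.999, 0.0]
wrist_force: [0.1, -0.1, -1.3]
opening: 48.0
{'time': 56.267, 'position': [651.708, 13.998, 201.797], 'orientation': [-0.001, -0.036, 0.999, 0.0], 'wrist_force': [0.068, -0.065, -1.255], 'opening': 47.996, 'joints': [-0.16, 0.399, 1.449, 0.0, 1.295, 2.909]}
theta -3.069545879702818
```

View pics/w26c.png

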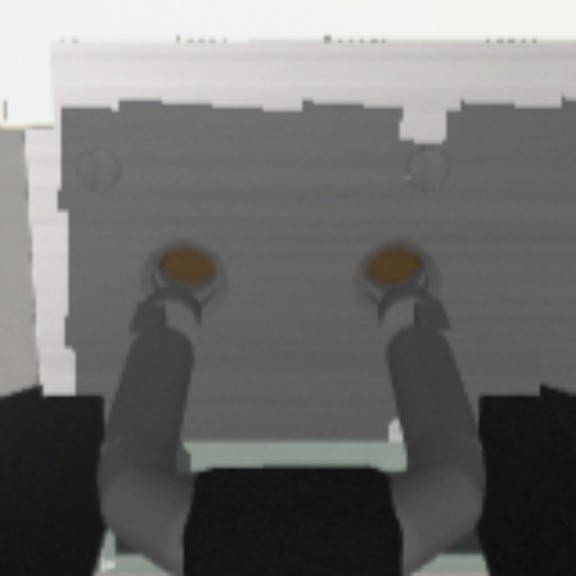

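```bash
python3 -m handwheel '[[1,-0.03,-0.05,-0.5,0],[1,0,0,-0.5,0],[1,0,0,-0.4,0],[1,0,0,0,0]]'
python3 - <<'E'
from h import *
s=st(); p=snap('wrist','w27')
i=p['pixels']; cv2.imwrite('pics/w27c.png',cv2.resize(i[140:300,200:360],None,fx=3.6,fy=3.6))
E
```

```text
time: 56.65
position: [651.5, 14.3, 187.3]
orientation: [-0.001, -0.037, 0.999, 0.0]
wrist_force: [-0.4, -0.6, -2.2]
opening: 47.9
{'time': 56.65, 'position': [651.46, 14.255, 187.318], 'orientation': [-0.001, -0.037, 0.999, 0.0], 'wrist_force': [-0.384, -0.599, -2.167], 'opening': 47.879, 'joints': [-0.16, 0.412, 1.461, 0.0, 1.269, 2.909]}
```

View pics/w27c.png

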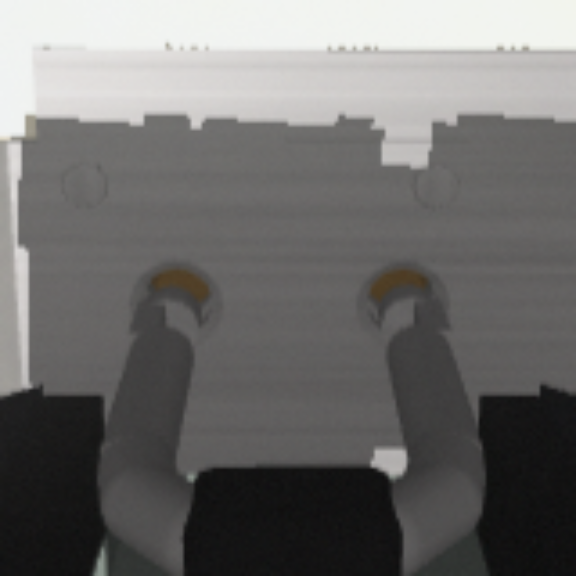

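```bash
python3 -m handwheel '[[1,0,-0.1,-0.3,0],[1,0,0,-0.4,0],[1,0,0,0,0]]'
```

```text
time: 56.95
position: [651.6, 12.9, 180.4]
orientation: [-0.001, -0.036, 0.999, 0.0]
wrist_force: [-0.9, 0.6, -1.3]
opening: 48.3
```

```bash
python3 -m handwheel '[[1,0,0,-0.4,0],[1,0,0,-0.4,0],[1,0,0,0,0]]'
```

```text
time: 57.2
position: [651.4, 13.0, 172.1]
orientation: [-0.001, -0.036, 0.999, 0.0]
wrist_force: [0.7, -0.2, -1.8]
opening: 47.7
```

```bash
python3 -m handwheel '[[1,0,0,-0.5,0],[1,0,0,-0.4,0],[1,0,0,0,0]]'
```

```text
time: 57.45
position: [651.3, 12.9, 163.0]
orientation: [-0.001, -0.036, 0.999, 0.0]
wrist_force: [-0.6, 0.4, -1.4]
opening: 48.1
```

```bash
python3 -m handwheel '[[1,0,0,-0.5,0],[1,0,0,-0.4,0],[1,0,0,-0.3,0],[1,0,0,0,0]]'
```

```text
time: 57.78
position: [651.9, 13.0, 151.4]
orientation: [-0.0, -0.036, 0.999, 0.0]
wrist_force: [1.4, 0.6, -2.8]
opening: 48.0
```

```bash
python3 -m handwheel '[[1,0,0,-0.4,0],[1,0,0,-0.4,0],[1,0,0,0,0],[1,0,0,0,0]]'
```

```text
time: 58.12
position: [651.8, 13.0, 143.6]
orientation: [-0.0, -0.036, 0.999, 0.0]
wrist_force: [2.0, 1.4, -3.4]
opening: 48.2
```

```bash
python3 -m handwheel '[[1,0,0,-0.3,0],[1,0,0,0,0],[1,0,0,0,0]]'
```

```text
time: 58.37
position: [651.4, 12.9, 140.8]
orientation: [-0.001, -0.036, 0.999, 0.0]
wrist_force: [-0.2, 1.0, -1.6]
opening: 47.9
```

```bash
python3 -m handwheel '[[1,0,0,-0.15,0],[1,0,0,0,0],[1,0,0,0,0]]'
```

```text
time: 58.62
position: [651.9, 12.9, 139.9]
orientation: [-0.0, -0.036, 0.999, 0.0]
wrist_force: [-0.3, 1.5, 0.7]
opening: 48.3
```

```bash
python3 -m handwheel '[[1,0,0,-0.15,0],[1,0,0,0,0],[1,0,0,0,0]]'; python3 -m handwheel '[[1,0,0,0.3,0],[1,0,0,0.3,0],[1,0,0,0,0],[1,0,0,0,0]]'
```

```text
time: 58.87
position: [652.1, 12.8, 139.7]
orientation: [0.0, -0.036, 0.999, -0.0]
wrist_force: [-4.2, 1.3, 7.6]
opening: 48.0
time: 59.2
position: [651.7, 12.9, 143.7]
orientation: [-0.0, -0.036, 0.999, 0.0]
wrist_force: [0.6, 1.2, -2.9]
opening: 48.4
```

```bash
python3 -m handwheel '[[1,0,0,0.15,0],[1,0,0,0.1,0],[1,0,0,0,0],[1,0,0,0,0]]'
```

```text
time: 59.53
position: [651.5, 13.0, 144.6]
orientation: [-0.001, -0.036, 0.999, 0.0]
wrist_force: [5.7, -0.2, -15.4]
opening: 48.0
```

```bash
python3 -m handwheel '[[1,0,0,-0.25,0],[1,0,0,-0.2,0],[1,0,0,0,0],[-0.4,0,0,0,0],[-0.4,0,0,0,0],[-0.4,0,0,0,0],[-0.4,0,0,0,0],[-0.4,0,0,2,0],[-0.4,0,0,3,0],[-0.4,0,0,4,0],[-0.4,0,0,2,0],[-0.4,0,0,0,0]]'
python3 - <<'E'
from h import *
s=st(); p=snap('wrist','w28'); P=cloud(p)
for c in comps(P,138,155,60,(abs(P[...,0]-651)<40)&(abs(P[...,1]-13)<30)): print('sh',c)
for c in comps(P,153,163,60,(abs(P[...,0]-557)<40)&(abs(P[...,1]-7)<30)): print('pin',c)
E
```

```text
time: 60.53
position: [655.0, 12.4, 259.6]
orientation: [0.006, -0.036, 0.999, -0.001]
wrist_force: [1.2, 0.5, 0.5]
opening: 62.0
{'time': 60.533, 'position': [654.974, 12.381, 259.614], 'orientation': [0.006, -0.036, 0.999, -0.001], 'wrist_force': [1.229, 0.507, 0.484], 'opening': 61.97, 'joints': [-0.162, 0.347, 1.398, -0.0, 1.385, 2.907]}
sh ([260, 200, 53, 19, 772], [651.4, 12.5], [39.0, 12.2], 3.5, [651.5, 11.6, 145.6])
pin ([405, 202, 33, 30, 761], [557.3, 7.3], [20.7, 21.2], 2.8, [558.4, 6.4, 158.2])
```

View pics/w28.png

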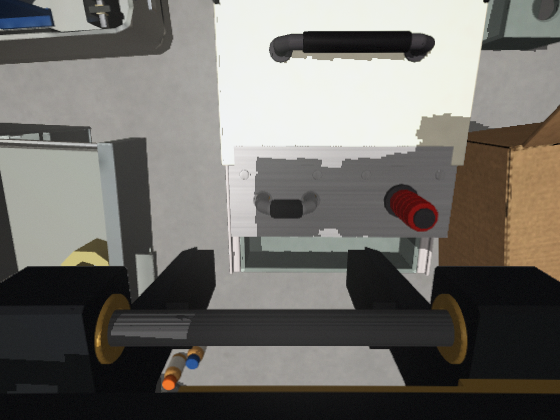

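```bash
python3 -m handwheel '[[0.2,-1,0,0,0.06],[0.2,-2,-0.1,0,0.06],[0.2,-2,-0.1,0,0.06],[0.2,-2,-0.1,0,0],[0.2,-2,-0.1,0,0],[0.2,-0.8,-0.1,0,0],[0.2,0,0,0,0],[0.2,0,0,0,0]]'
python3 - <<'E'
from h import *
s=st(); q=s['orientation']; print('theta',2*np.arctan2(q[2],q[1])-2*np.pi)
p=snap('wrist'); P=cloud(p)
for c in comps(P,153,163,60,(abs(P[...,0]-557)<40)&(abs(P[...,1]-7)<30)): print('pin',c)
E
```

```text
time: 61.25
position: [554.1, 7.8, 251.9]
orientation: [-0.0, -0.126, 0.992, 0.0]
wrist_force: [-0.3, -0.1, 0.4]
opening: 34.9
{'time': 61.25, 'position': [554.093, 7.778, 251.881], 'orientation': [-0.0, -0.126, 0.992, 0.0], 'wrist_force': [-0.253, -0.134, 0.384], 'opening': 34.854, 'joints': [-0.2, 0.14, 1.666, 0.0, 1.336, 2.689]}
theta -2.8894174309788743
pin ([261, 199, 32, 31, 771], [556.6, 7.1], [21.2, 20.8], 36.0, [556.7, 6.1, 158.4])
```

```bash
python3 -m handwheel '[[0.2,0.25,-0.06,-2,0],[0.2,0,0,-3,0],[0.2,0,0,-3,0],[0.2,0,0,-2,0],[0.2,0,0,-0.8,0],[0.2,0,0,0,0],[0.2,0,0,0,0]]'
```

```text
time: 61.88
position: [557.2, 7.2, 144.6]
orientation: [0.0, -0.126, 0.992, -0.0]
wrist_force: [0.6, -0.0, -0.4]
opening: 35.4
```

```bash
python3 -m handwheel '[[0.2,-0.03,0,-0.4,0],[0.2,0,0,-0.3,0],[0.2,0,0,0,0],[1,0,0,0,0],[1,0,0,0,0],[1,0,0,0,0],[1,0,0,0,0],[1,0,0,0,0]]'
```

```text
time: 62.55
position: [556.7, 7.3, 137.9]
orientation: [0.001, -0.126, 0.992, -0.0]
wrist_force: [1.9, 1.2, 2.1]
opening: 21.2
```

```bash
python3 -m handwheel '[[1,0,0,0.5,0],[1,0,0,0.7,0],[1,0,0,1,0],[1,0,0,0,0]]'; python3 -m handwheel '[[1,0,0,1,0],[1,0,0,1.5,0],[1,0,0,2,0],[1,0,0,2,0],[1,0,0,2,0],[1,0,0,0,0],[1,0,0,0,0]]'
```

```text
time: 62.88
position: [556.6, 7.2, 160.6]
orientation: [0.001, -0.126, 0.992, -0.0]
wrist_force: [0.4, -0.3, -1.0]
opening: 21.3
time: 63.47
position: [556.4, 7.0, 245.1]
orientation: [0.001, -0.126, 0.992, -0.0]
wrist_force: [-0.3, 0.2, -1.4]
opening: 21.2
```

Run:
```python
from h import *
s=st(); p=snap('wrist','w29'); P=cloud(p)
t=np.array(s['position'])
for dz in (-70,-60,-50,-40,-34,-10):
    m=(abs(P[...,2]-t[2]-dz)<3)&(np.hypot(P[...,0]-t[0],P[...,1]-t[1])<22)
    if m.sum()>3: print(dz,m.sum(),(P[m]-t).min(0).round(1),(P[m]-t).max(0).round(1),(P[m]-t).mean(0).round(1))
```

```text
{'time': 63.467, 'position': [556.431, 7.047, 245.051], 'orientation': [0.001, -0.126, 0.992, -0.0], 'wrist_force': [-0.34, 0.207, -1.427], 'opening': 21.152, 'joints': [-0.2, 0.15, 1.669, -0.0, 1.321, 2.689]}
-70 12 [ -1.8  -5.5 -71.4] [  4.   -3.4 -67.4] [  1.1  -4.8 -69.6]
-60 22 [ -4.4  -7.4 -62.7] [  5.3  -4.6 -57.4] [  1.3  -6.3 -59.7]
-50 32 [ -4.7  -9.6 -52.8] [  8.3  -1.7 -47. ] [  1.8  -7.9 -49.9]
-40 11 [ -2.6  -9.8 -42.9] [  6.   -7.2 -41.1] [  2.4  -9.  -42.2]
-10 490 [-17.2 -13.9 -13. ] [21.7 -0.2 -7. ] [  1.9  -8.  -10.3]
```

View pics/w29.png

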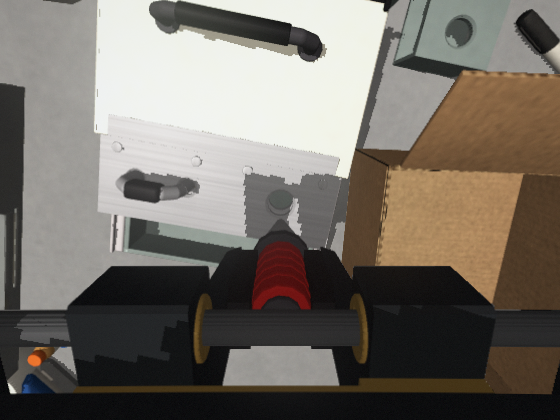

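```bash
python3 -m handwheel '[[1,-0.2,-1.3,0,0],[1,-0.5,-3,0,0],[1,-0.5,-3,0,0],[1,-0.5,-3,0,0],[1,-0.5,-3,0,0],[1,-0.8,-2,0,0],[1,-2,-0.8,0,0],[1,-2.5,0,0,0],[1,-2.5,0,0,0],[1,-1,0,0,0],[1,0,0,0,0],[1,0,0,0,0]]'
python3 - <<'E'
from h import *
s=st(); q=s['orientation']; print('theta',2*np.arctan2(q[2],q[1])-2*np.pi); p=snap('wrist','w30'); P=cloud(p)
for c in comps(P,57,66,300,(abs(P[...,0]-450)<60)&(P[...,1]<-120)): print('rack',c)
E
```

```text
time: 64.52
position: [446.0, -154.1, 243.9]
orientation: [0.0, -0.125, 0.992, 0.0]
wrist_force: [0.2, 0.3, -0.7]
opening: 21.1
{'time': 64.517, 'position': [446.005, -154.128, 243.855], 'orientation': [0.0, -0.125, 0.992, 0.0], 'wrist_force': [0.211, 0.324, -0.722], 'opening': 21.127, 'joints': [-0.585, -0.042, 1.873, 0.0, 1.311, 2.305]}
theta -2.8900697468906946
rack ([243, 89, 90, 128, 7348], [448.6, -184.2], [62.1, 105.1], 3.3, [449.0, -187.6, 61.3])
```

View pics/w30.png

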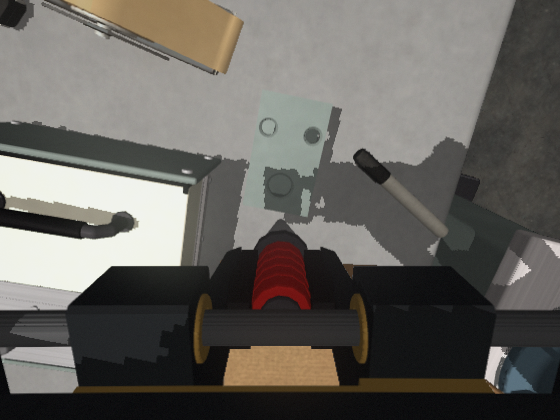

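```bash
python3 -m handwheel '[[1,0.07,-0.24,-1,0],[1,0,0,-3,0],[1,0,0,-3,0],[1,0,0,-1.5,0],[1,0,0,0,0],[1,0,0,0,0]]'
```

```text
time: 65.07
position: [446.8, -155.7, 158.1]
orientation: [-0.001, -0.126, 0.992, 0.001]
wrist_force: [0.4, -0.2, -1.3]
opening: 20.8
```

```bash
python3 -m handwheel '[[1,0,-0.08,-1,0],[1,0,0,-1,0],[1,0,0,-1,0],[1,0,0,0,0],[1,0,0,0,0]]'
```

```text
time: 65.48
position: [446.4, -156.6, 128.6]
orientation: [-0.001, -0.126, 0.992, 0.0]
wrist_force: [-0.6, -0.7, -2.7]
opening: 21.2
```

```bash
python3 -m handwheel '[[1,0,0,-0.8,0],[1,0,0,-0.8,0],[1,0,0,-0.6,0],[1,0,0,0,0],[1,0,0,0,0]]'
```

```text
time: 65.9
position: [446.5, -156.7, 106.7]
orientation: [-0.0, -0.126, 0.992, 0.0]
wrist_force: [-0.2, 0.0, -2.4]
opening: 21.1
```

```bash
python3 -m handwheel '[[1,0,0,-0.6,0],[1,0,0,-0.5,0],[1,0,0,-0.25,0],[1,0,0,0,0],[1,0,0,0,0]]'
```

```text
time: 66.32
position: [446.7, -156.9, 93.5]
orientation: [-0.0, -0.126, 0.992, 0.0]
wrist_force: [0.2, 0.8, -1.7]
opening: 21.2
```

```bash
python3 -m handwheel '[[1,0,0,-0.15,0],[1,0,0,0,0],[0.5,0,0,0,0],[0.2,0,0,0,0],[0.2,0,0,0,0],[0.2,0,0,0,0],[0.2,0,0,1,0],[0.2,0,0,2,0],[0.2,0,0,3,0],[0.2,0,0,4,0],[0.2,0,0,3,0],[0.2,0,0,0,0]]'
python3 - <<'E'
from h import *
s=st(); p=snap('wrist','w31'); P=cloud(p)
for c in comps(P,104,120,60,(abs(P[...,0]-447)<30)&(abs(P[...,1]+157)<30)): print('pin',c)
t=snap('top','t31'); cv2.imwrite('pics/t31c.png',cv2.resize(t['pixels'][110:260,200:400],None,fx=3.9,fy=3.9))
E
```

```text
time: 67.32
position: [450.1, -158.9, 230.0]
orientation: [0.005, -0.126, 0.992, -0.004]
wrist_force: [1.0, -1.4, 0.7]
opening: 35.3
{'time': 67.317, 'position': [450.098, -158.948, 229.957], 'orientation': [0.005, -0.126, 0.992, -0.004], 'wrist_force': [0.966, -1.358, 0.69], 'opening': 35.339, 'joints': [-0.589, -0.022, 1.883, 0.0, 1.268, 2.3]}
pin ([271, 196, 29, 30, 657], [446.4, -157.4], [21.1, 21.1], 7.2, [446.8, -158.4, 112.2])
```

View pics/w31.png

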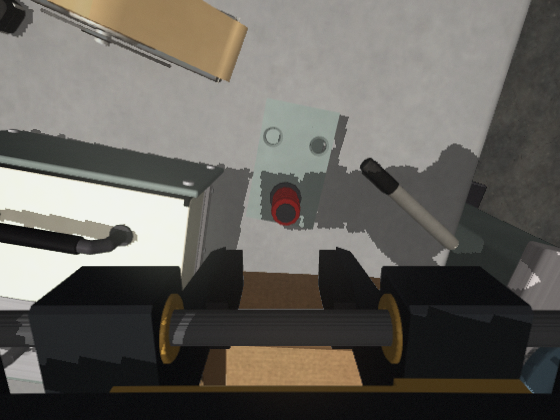

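View pics/t31c.png

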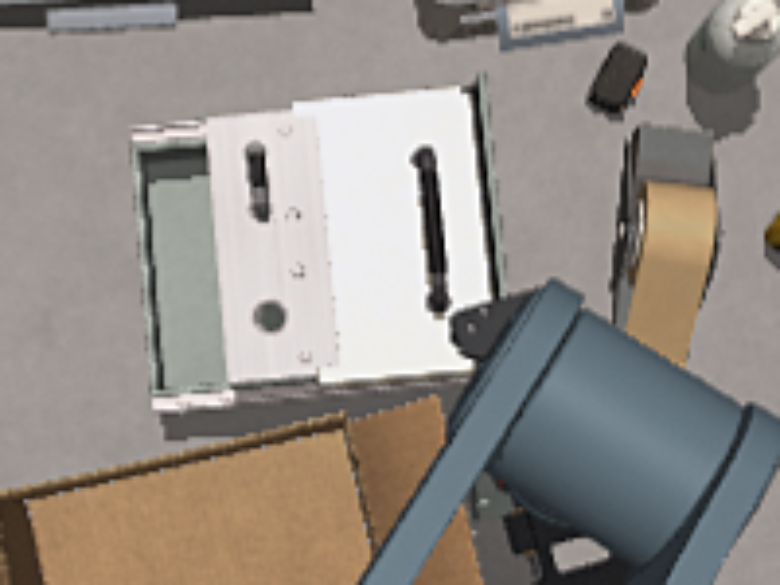

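```bash
python3 -m handwheel '[[0.2,1.5,0,1,0],[0.2,3,0,0,0],[0.2,2,2,0,0],[0.2,1.5,3,0,0],[0.2,1.5,3,0,0],[0.2,1.5,3,0,0],[0.2,1.5,3,0,0],[0.2,1.5,3,0,0],[0.2,1,2,0,0],[0.2,0,0,0,0],[0.2,0,0,0,0]]'
python3 - <<'E'
from h import *
s=st(); p=snap('wrist','w32'); P=cloud(p)
m=(abs(P[...,0]-651)<10)&(abs(P[...,1]-13)<8); print('sleeve z',np.nanpercentile(P[m][:,2],[5,50,95]))
for c in comps(P,136,155,60,(abs(P[...,0]-651)<40)&(abs(P[...,1]-13)<30)): print('sh',c)
t=snap('top','t32'); P=cloud(t)
for c in comps(P,36,50,200,(P[...,0]<760)&(abs(P[...,1])<430)): print('c',c)
E
```

```text
time: 68.33
position: [596.0, 34.2, 230.3]
orientation: [-0.002, -0.127, 0.992, 0.0]
wrist_force: [0.6, 0.4, 0.4]
opening: 35.1
{'time': 68.333, 'position': [595.99, 34.152, 230.346], 'orientation': [-0.002, -0.127, 0.992, 0.0], 'wrist_force': [0.553, 0.4, 0.375], 'opening': 35.087, 'joints': [-0.141, 0.256, 1.574, -0.0, 1.315, 2.745]}
sleeve z [107.64930655 293.25746889 298.95120033]
sh ([171, 157, 67, 27, 1168], [651.2, 14.9], [43.1, 12.4], 3.9, [649.9, 13.7, 145.0])
c ([135, 127, 25, 24, 224], [730.9, 362.8], [24.9, 91.2], 49.9, [729.3, 361.9, 43.0])
c ([360, 141, 24, 17, 297], [678.1, -286.5], [64.9, 46.3], 84.6, [678.6, -286.8, 43.4])
```

View pics/w32.png

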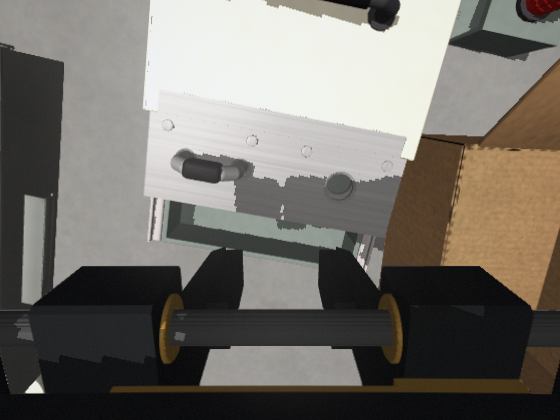

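View pics/t32.png

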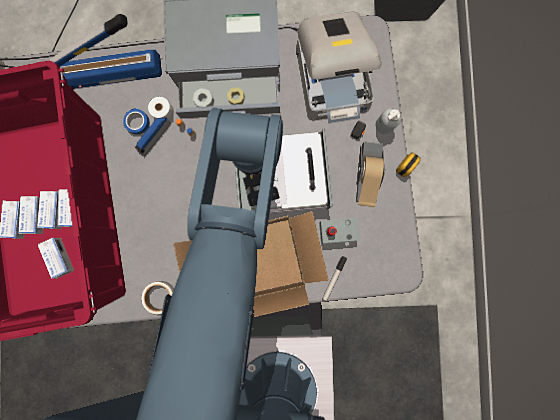

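Run:
```python
from h import *
st(); p=snap('wrist'); P=cloud(p)
m=(abs(P[...,0]-651)<9)&(abs(P[...,1]-14)<8)&(P[...,2]<170); print('sleeve z',np.nanpercentile(P[m][:,2],[5,50,95]).round(1))
i=p['pixels']; c=(339,186)
cv2.imwrite('pics/h33.png',np.hstack([cv2.resize(i[c[1]-20:c[1]+20,c[0]-20:c[0]+20],(400,400),interpolation=cv2.INTER_NEAREST),cv2.resize(i[146:196,160:250][:, :],None,fx=4,fy=8,interpolation=cv2.INTER_NEAREST)[:400]]))
print(atz(p,[[340,186]],108))
```

```text
{'time': 68.433, 'position': [595.891, 32.502, 230.974], 'orientation': [-0.001, -0.126, 0.992, 0.0], 'wrist_force': [-0.998, -0.362, -0.464], 'opening': 35.11, 'joints': [-0.144, 0.254, 1.575, -0.0, 1.315, 2.745]}
sleeve z [106.6 147.  149. ]
[[556.09190732   6.50398037 108.        ]]
```

View pics/h33.png

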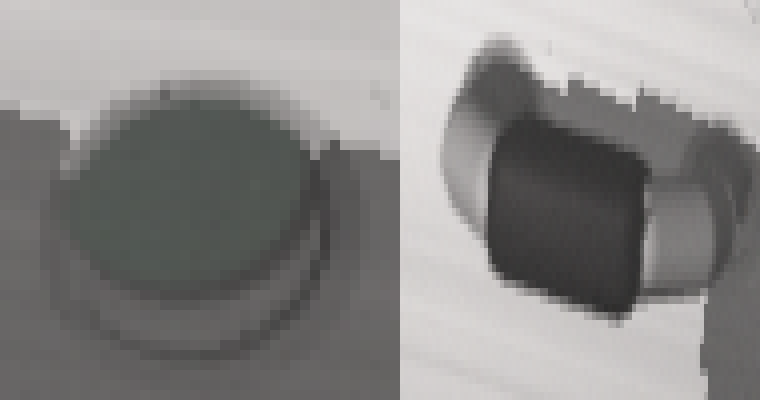

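```bash
python3 -m handwheel '[[0.2,0,0,1,0],[0.2,0,0,0,0],[0.2,0,0,0,0]]'
python3 - <<'E'
from bench import finish_job
print(finish_job())
E
```

```text
time: 68.73
position: [597.3, 32.1, 243.6]
orientation: [0.001, -0.125, 0.992, -0.0]
wrist_force: [0.3, 0.1, -0.8]
opening: 35.1
the job is handed in; nothing more can be done
None
```

I completed every step of the task and handed the job in at about 69 s; `finish_job()` gave no verdict.

All four bench cartons are in the bay, two high in two lanes. The hood is shut and locked by the shackle, and the taper pin is back in the rack.

What the last checks showed:
- **Cartons:** just before I shut the hood they lay flat with their tops at about 95 mm. The bench showed no loose carton at the end. I could not see inside the bay after closing.
- **Pin in the case:** it was driven home with its handle top at 158 mm, as expected for a seated collar.
- **Lock:** the shackle reached its stop, then resisted a 15 N pull, so the pawl had caught. The crown was at about 141 mm at the end.
- **Hood:** once the pin was out it sprang back about 2–3 mm, within the 4.5 mm limit. That is a camera estimate good to roughly 1 mm.
- **Pin in the rack:** it stands upright in its hole with the handle top at 112 mm, so its collar is on the plate.
- **Clearance:** the arm was at rest and touching nothing, and the bystanders were left alone.

Two points departed from the plain plan. The cardboard box's flap blocked the near lane, so I lifted one carton again and set it in that lane from a different angle. For the same reason I gripped the shackle by its legs rather than its sleeve. The two camera directions disagreed by about 1 mm on the lock holes, but the shackle still went in freely.

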